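Snap the balloon nozzle onto the inflator's sleeve coupling and start it

ROBOT

A 6-joint arm with a two-finger parallel gripper is mounted at the origin on the work surface; the furniture and walls round the work are solid. World frame = base frame: x ahead of the robot, y to its left, z up, the work surface at z = 0. Lengths are in mm, angles in degrees, forces in N, time in s.
With the tool pointing down it reaches from about 300 to 850 mm from the base axis. Payload 4.2 kg.
Tool frame: the origin (TCP) lies on the centre line of the jaws, within the pads' length; the fingertips stand 14 mm ahead of it and the grasp point (between the pads) lies 5 mm behind it; z points along the fingers, y is the direction in which the jaws open and shut (so a half turn about z gives the same grasp; the last joint's range is limited). The gripper opens to 91 mm and grips with 3 to 60 N. Pads are 32 mm wide; open, the fingers measure 118 mm over their backs; the gripper's body (76 mm by 178 mm) begins 60 mm behind the grasp point.
Start: joints at [-76.776, 18.312, 89.639, -0, 72.044, -1.146], TCP at [142.705, -557.025, 227.976] pointing down, gripper open.
Joint ranges: [-177.97, 177.97], [-48.28, 115.42], [12.27, 149.76], [-77.06, 257.06], [2.81, 150.46], [-146.56, 146.56]. Speed limits (degrees/s): [147.25, 147.25, 180, 180, 180, 180].

INTERFACE

Orientations are given as [roll, pitch, yaw] about the fixed x, y, z axes, in that order (R = Rz(yaw) Ry(pitch) Rx(roll)).
In Python, from workcell import env gives the robot as it stands.
- The arm moves only by the tool play_rows, never from a script. Its argument "increments" is a list of rows, each a list of 5 numbers: the shift along the world's x, y, z in mm, then the turn about the world's z in degrees, then the closure, from 0 (fully open) to 1 (shut). In form: [[x, y, z, yaw, fingers], ...]. A call has 1 to 20 rows; each row shifts and turns the commanded pose from where the row before left it; what a row does not reach is not made up. A row lasts 1/8 s, in which the tool goes at most 62.5 mm and 10.7 degrees, less where a joint would pass 70% of its speed; a pose out of reach is approached as far as the arm can. A call is refused whole if a number of a shift passes 62.5 or a number of a turn 10.7, either way. A call with a gripper value outside its range is refused whole. The fingers move at their own pace and stop on an object; "newtons" is the grip in N (left out, the last holds). Time passes only in rows, so rows that do not move let the fingers close. It gives the time, the measured TCP pose, the force and the opening at its end, in the units of the state.
- env.state(): the state, without advancing time (a new reading comes with each control period).
- env.grab_frame(name): name is "side" or "top"; returns the picture (420x560x3 uint8, red, green, blue); there is no depth.
- env.calibration(name): a dict with "fx", "fy", "cx", "cy" (pixels), "dist_coeffs" ([k1, k2, p1, p2, k3] as OpenCV has them; the pictures are not rectified), "R" (3x3) and "t" (3): a world point X has camera coordinates R X + t. Camera axes: x right, y down, z forward; pixel columns grow to the right and rows downward; lengths in mm; the calibration is good to about 2 mm. A picture is of the moment at which its call begins. calibration takes no time and is no camera call.
- env.job_done(): hands the job in, once; it reports no verdict.
The state is a dict: "time_s": time; "qpos": joint angles; "qvel": joint speeds; "effort": joint torques, N m; "ee_pos": TCP position; "ee_rot": TCP orientation; "force": force on the tool from outside, world axes, zero at the start; "torque": the same for the moment, N m; "gripper_width": finger opening in mm.
Only numpy, scipy, OpenCV 4.12 (cv2) and the standard library are available. Lean on these libraries where they do the work, as an engineer would, in place of code of your own. Each camera call takes 0.05 s, during which the arm holds its last target.

TASK

Fit the white balloon nozzle to the balloon inflator: squeeze the nozzle's two finger tabs together so that its orange sleeve is pulled fully back, lower the open socket over the inflator's T-headed spigot until it is fully seated, then let go so that the sleeve springs all the way forward and locks it. With the nozzle locked on and released, press the green start button fully down and let it come up, and leave the bottle, the shaker and the jigger where they stand.

Things in the scene. Friction and masses are not known exactly. Their poses are not given: they have to be found in the camera images.
- nozzle_grip (a point): Grip point of the loose nozzle (0.16 kg, 101 mm long, 75 mm high, standing on a flat foot): midway between its two upright finger tabs while the sleeve is forward, 61 mm above the foot's underside. Axes of the nozzle: x along it to its socket mouth, z up from foot to tabs. Squeezing the outer tab faces together along x both pulls the sleeve back and carries the nozzle; it lifts straight up.
- front_tab (a point): Centre of the outer (+x) face of the orange front tab, part of the sleeve: 22 mm wide (y), 6 mm thick, its top 14 mm above this point, free down to 17 mm below it, where the orange ring begins. Forward it is 60 mm from rear_tab, squeezed fully back 42 mm. The spring takes 5 N to start, 10 N fully back; a grip of 20 N or more holds it back. Same axes as nozzle_grip.
- rear_tab (a point): Centre of the outer (-x) face of the white rear tab, fixed to the nozzle: 22 mm wide, 6 mm thick, its top 14 mm above this point; behind and below it lies only the barrel (12 mm radius, 38 mm below) and a tapered grey tip. Same axes as nozzle_grip, 30 mm behind it.
- nozzle_socket (a point): Centre of the nozzle's socket, to coincide with spigot's origin when seated; axes as nozzle_grip, which is at x -21, z +38 mm from here. A channel open downwards (-z): pocket 13 mm long (x), 21 wide (y), neck slot in its front lip 13 wide, roof 6.5 above, flared mouth 11 below this point. Its top is 10 mm above this point, so only fingertips higher than that clear it when squeezed.
- sleeve (a joint): Slide of the orange sleeve (ring 42 mm outer diameter, 18 mm long), m: 0 = fully forward, where its spring drives it; 0.018 = fully pulled back. Forward, the ring surrounds the socket and its keeper shuts the channel from below (top of the keeper 7.5 mm below the socket centre), so the spigot cannot enter; back, it lies behind the socket (9 to 27 mm behind its centre).
- spigot: Steel spigot fixed to the inflator. Origin: centre of its T head (10 mm along x, 18 along y, 12 along z). x runs from the head into the inflator, 32 degrees downwards; z is square to it, 32 degrees off vertical. Coupled, the nozzle's axes coincide with these; the socket comes down along -z. Neck 10 wide, 12 high; grey outlet (44 mm diameter) begins 62 mm along x. Origin 115 mm above the worktop.
- start_top (a point): Centre of the top of the round green start button (30 mm diameter) on top of the white inflator (a box 150 x 145 mm, 86 mm high, fixed); pressed straight down, the inflator's own upright axes.
- start (a joint): Travel of the start button, m: 0 = up, 0.006 = fully down (about 5 N); it springs back.
- syrup_bottle: Dark bottle with green cap, 58 mm diameter, 206 mm high; origin at the centre of its underside. Bystander.
- shaker: Steel cocktail shaker, 69 mm diameter, 179 mm high; origin at the centre of its underside. Bystander.
- jigger: Steel double jigger, 43 mm diameter, 73 mm high; origin at the centre of its underside. Bystander.
Things that resemble listed ones, but are neither listed nor needed, are in the scene too. Of the things shaped like the part that bears nozzle_grip, the white one is meant.

How it is judged (in metres and radians):
On the way, in this order (a step that is already met when the one before it is completed fails the run):
1. the nozzle is lifted with its sleeve pulled back (value of joint sleeve above 0.014 m and height (world z) of nozzle_socket above 0.05 m), for 0.1 s.
2. the spigot head is in the socket with the sleeve still pulled back (value of joint sleeve above 0.012 m and distance between nozzle_socket and spigot below 0.005 m), for 0.1 s.
3. the sleeve has sprung forward over the seated head and the nozzle is let go (value of joint sleeve below 0.003 m and distance between nozzle_socket and spigot below 0.006 m and contact force between the fingers and nozzle below 0.1 N), for 0.2 s.
4. the start button is pressed down (value of joint start above 0.0045 m and value of joint sleeve below 0.003 m).
At the end, for the whole second after the job is handed in: The nozzle is locked on the spigot: sleeve within 3 mm of fully forward, socket centre within 6 mm of the spigot head's centre, axes within 0.25 rad, at rest; the start button has been pressed (at least 4.5 mm) after that and is up again (value of joint sleeve below 0.003 m and distance between nozzle_socket and spigot below 0.006 m and angle between the x axis of nozzle_socket and the x axis of spigot, either way round below 0.25 rad and angle between the z axis of nozzle_socket and the z axis of spigot, either way round below 0.25 rad and value of joint start below 0.002 m and linear speed of nozzle below 0.02 m/s); the robot touches nothing.
It fails at once if the bottle, the shaker or the jigger is pushed more than 30 mm or tipped over (distance of any of syrup_bottle, shaker, jigger from where it was at the start of the episode above 0.03 m or angle between any of syrup_bottle, shaker, jigger's own z axis and vertical above 0.5 rad).
It also fails if it takes over 45 s, if anything falls off the work surface, if the arm or the gripper's body presses on something with over 40 N, if the wrist force passes 120 N, or if a joint passes its speed limit or range.

## Working session

There is one attempt and no reset: what is moved stays moved. The work goes in short steps, Python scripts to look and compute and a tool call to move; the robot and the scene stay as the last step left them, time stands still between calls to the robot, and variables do not carry over. Pictures are saved under pics/ and viewed, and the job is handed in when it is done.

Besides the shell and the picture viewer there is one more tool, called as name([rows], argument=value, ...), one row to a line, values as JSON. play_rows: Moves the arm, as the interface text tells. Its arguments: {"type":"object","properties":{"increments":{"type":"array"},"newtons":{"type":"number"}},"required":["increments"]}

```bash
ls -la; mkdir -p pics; python3 - <<'E'
from workcell import env
import cv2
print(env.state())
for n in ("side","top"):
    im=env.grab_frame(n); cv2.imwrite(f"pics/{n}0.png",im[:,:,::-1]); print(n,env.calibration(n))
print([a for a in dir(env) if a[0]!='_'])
E
```

```text
total 12
drwxr-xr-x  3 agent agent 4096 Dec  7 15:33 .
drwxr-xr-x 23 root  root  4096 Dec  7 15:33 ..
drwxr-xr-x  2 agent agent 4096 Dec  7 15:33 pics
{'time_s': 0.0, 'qpos': array([-7.67767966e+01,  1.83499820e+01,  8.97077238e+01, -1.57875422e-03,
        7.20446745e+01, -1.14715086e+00]), 'qvel': array([ 0.03160468, -0.01961327,  0.04979917,  0.03582315,  0.00727956,
       -0.04603367]), 'effort': array([-1.53128422e-03, -4.12472391e+01, -2.31979913e+01,  7.24928523e-02,
        4.58385469e-02, -1.66860214e-04]), 'ee_pos': array([ 142.574715  , -556.52757296,  227.1279775 ]), 'ee_rot': array([-1.79897610e+02, -5.48984322e-04,  1.43708417e+01]), 'force': array([-0.87189178, -0.47532276, -0.41898108]), 'torque': array([ 0.00271729,  0.00528985, -0.02189293]), 'gripper_width': 91.5503065588999}
side {'fx': 509.958941705433, 'fy': 509.958941705433, 'cx': 275.9299797791048, 'cy': 203.68905651978747, 'dist_coeffs': array([0.04118598, 0.        , 0.        , 0.        , 0.        ]), 'R': array([[-0.9829346 ,  0.18360567,  0.01133675],
       [ 0.15356705,  0.85292895, -0.49892821],
       [-0.10127549, -0.48867285, -0.86656917]]), 't': array([ 625.8950601 ,    5.54596543, 1426.32283869])}
top {'fx': 421.77558944506694, 'fy': 421.77558944506694, 'cx': 281.3145400056317, 'cy': 213.86494577331402, 'dist_coeffs': array([-0.05254372,  0.        ,  0.        ,  0.        ,  0.        ]), 'R': array([[ 0.01921256, -0.99981473, -0.00118028],
       [-0.99696209, -0.01906859, -0.07551809],
       [ 0.07548159,  0.00262759, -0.99714373]]), 't': array([-95.76996893, 630.27284596, 971.3256734 ])}
['Unreachable', 'calibration', 'grab_frame', 'job_done', 'state']
```

View pics/side0.png

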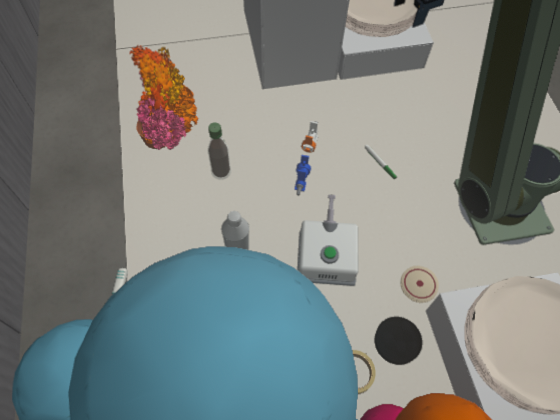

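View pics/top0.png

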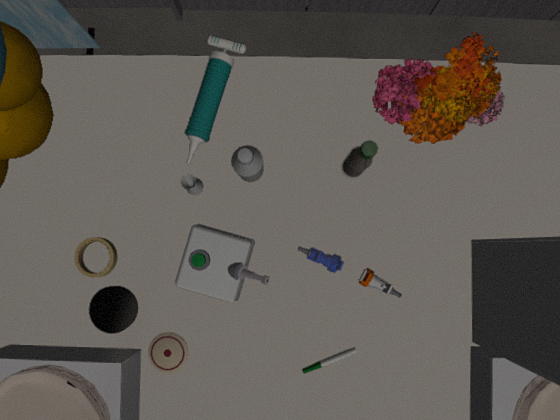

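The white nozzle with the orange ring is at about (380,283) in the top view and (311,137) in the side view. The blue look-alike is at (320,258) in the top view. The inflator's spigot tilts at (262,280), and moves allow only a world-z turn. So I first need to know what the arm does at its reach limit, which I can test in free air.

play_rows([
  [0, 0, 60, 0, 0],
  [0, 0, 60, 0, 0],
  [0, 0, 60, 0, 0],
  [0, 0, 60, 0, 0],
  [0, 0, 60, 0, 0],
  [0, 0, 60, 0, 0],
])

```text
time_s: 0.85
ee_pos: [142.5, -556.3, 589.8]
ee_rot: [180.0, 0.0, 14.4]
force: [0.4, -1.5, 1.0]
gripper_width: 91.6
```

play_rows([
  [0, 0, 60, 0, 0],
  [0, 0, 60, 0, 0],
  [0, 0, 60, 0, 0],
  [0, 0, 60, 0, 0],
  [0, 0, 60, 0, 0],
  [0, 0, 60, 0, 0],
])

```text
time_s: 1.6
ee_pos: [101.5, -395.0, 731.0]
ee_rot: [-179.6, -0.2, 14.4]
force: [-0.3, -0.5, -0.1]
gripper_width: 91.3
```

```bash
python3 - <<'E'
from workcell import env
print(env.state())
E
```

```text
{'time_s': 1.6, 'qpos': array([-77.35646534,  17.6666496 ,  12.34172373,   0.40528375,
       150.40448098,  -1.36537915]), 'qvel': array([ -0.63100282, -12.73890003,   0.0333311 ,   0.51893553,
        -0.18658158,  -0.07287104]), 'effort': array([ 7.38786813e-02, -3.00073028e+01, -1.37024993e+01,  3.89598263e-02,
        8.31866590e-02,  1.57768536e-03]), 'ee_pos': array([ 101.54639607, -395.00373199,  731.03696766]), 'ee_rot': array([-179.59271317,   -0.21245701,   14.35984571]), 'force': array([-0.27538603, -0.47917395, -0.06846964]), 'torque': array([-0.02142768, -0.01232131, -0.00019433]), 'gripper_width': 91.30577910973628}
```

play_rows([
  [0, 0, 62, 0, 0],
  [0, 0, 62, 0, 0],
  [0, 0, 62, 0, 0],
  [0, 0, 62, 0, 0],
])

```text
time_s: 2.1
ee_pos: [86.1, -333.6, 770.1]
ee_rot: [174.4, -0.2, 14.4]
force: [-0.6, 0.3, -0.3]
gripper_width: 91.4
```

```bash
python3 - <<'E'
from workcell import env
print(env.state()['qpos'])
E
```

```text
[-77.80741786  11.72379416  12.32409618   0.79003933 150.40285925
  -1.45099033]
```

play_rows([
  [0, -20, -60, 0, 0],
  [0, -20, -60, 0, 0],
  [0, 0, -60, 0, 0],
])

```text
time_s: 2.48
ee_pos: [86.9, -369.5, 616.9]
ee_rot: [174.5, -0.2, 14.3]
force: [-0.5, -1.1, 0.8]
gripper_width: 91.6
```

```bash
python3 - <<'E'
from workcell import env
print(env.state()['qpos'])
E
```

```text
[-78.9226626   -1.45318309  58.58039755   0.56640701 117.43833927
  -2.95314285]
```

```bash
cat > kin.py <<'E'
import numpy as np
from scipy.optimize import least_squares
D=np.array([[18.312,89.639,72.044,np.hypot(142.705,557.025),227.976],
[17.667,12.342,150.404,np.hypot(101.55,395.0),731.04],
[11.724,12.324,150.403,np.hypot(86.1,333.6),770.1],
[-1.453,58.58,117.438,np.hypot(86.9,369.5),616.9]])
def fk(p,q2,q3,q5):
    a1,h,L2,L3,d,T=p
    a,b,c=np.radians(q2),np.radians(q2+q3),np.radians(q2+q3+q5)
    r=a1+L2*np.sin(a)+L3*np.sin(b+d)+T*np.sin(c)
    z=h+L2*np.cos(a)+L3*np.cos(b+d)+T*np.cos(c)
    return r,z
def fit():
    f=lambda p: np.concatenate([np.array(fk(p,*x[:3]))-x[3:] for x in D])
    s=least_squares(f,[0,250,400,400,0,250],x_scale=[10,100,100,100,.1,100])
    return s
if __name__=="__main__":
    s=fit(); print(s.x,np.abs(s.fun).max())
E
python3 kin.py
```

```text
[1.65463588e-01 1.40897849e+02 5.91791548e+02 4.17732605e+02
 6.04474474e-02 3.22212253e+02] 0.036984195421837285
```

The commanded tilt persists after a push against the up limit, so tilting works. I'll take the 5.6° back out by turning the wrist about 147° and pushing at the same limit again.

play_rows([
  [0, -5, 30, -10.5, 0],
  [0, -5, 30, -10.5, 0],
  [0, 0, 20, -10.5, 0],
  [0, 0, 0, -10.5, 0],
  [0, 0, 0, -10.5, 0],
  [0, 0, 0, -10.5, 0],
  [0, 0, 0, -10.5, 0],
  [0, 0, 0, -10.5, 0],
  [0, 0, 0, -10.5, 0],
  [0, 0, 0, -10.5, 0],
  [0, 0, 0, -10.5, 0],
  [0, 0, 0, -10.5, 0],
  [0, 0, 0, -10.5, 0],
  [0, 0, 0, -8, 0],
])

```text
time_s: 4.22
ee_pos: [87.0, -379.0, 699.6]
ee_rot: [174.5, -0.2, -130.4]
force: [0.2, 0.2, 0.3]
gripper_width: 91.0
```

```bash
cat > st.py <<'E'
from workcell import env
import numpy as np
from scipy.spatial.transform import Rotation as Ro
s=env.state(); R=Ro.from_euler('xyz',s['ee_rot'],degrees=True).as_matrix()
np.set_printoptions(precision=3,suppress=True)
print('t',s['time_s'],'q',s['qpos'],'pos',s['ee_pos'],'rot',s['ee_rot'])
d=R[:,2]; y=R[:,1]; x=R[:,0]
print('tooldir',d,'tilt',np.degrees(np.arccos(-d[2])),'az',np.degrees(np.arctan2(d[1],d[0])),'tool y az',np.degrees(np.arctan2(y[1],y[0])),'elev tooly',np.degrees(np.arcsin(y[2])),'elev toolx',np.degrees(np.arcsin(x[2])),'arm az',np.degrees(np.arctan2(s['ee_pos'][1],s['ee_pos'][0])),'w',s['gripper_width'],'F',s['force'])
E
python3 st.py
```

```text
t 4.225 q [-76.009  11.991  28.528  -5.631 143.683 140.005] pos [  87.017 -378.975  699.611] rot [ 174.539   -0.193 -130.421]
tooldir [-0.075  0.059 -0.995] tilt 5.464775703241801 az 141.5949540913581 tool y az 139.56063892006563 elev tooly 5.461352337081253 elev toolx 0.19281594071208516 arm az -77.06843536421691 w 91.0365263762337 F [0.176 0.173 0.326]
```

play_rows([
  [0, 0, 30, -5, 0],
  [0, 0, 30, 0, 0],
  [0, 0, 60, 0, 0],
  [0, 0, 60, 0, 0],
])

```text
time_s: 4.72
ee_pos: [74.9, -347.0, 748.7]
ee_rot: [178.3, -3.1, -134.9]
force: [-1.3, 0.6, 0.1]
gripper_width: 91.0
```

```bash
python3 st.py
```

```text
t 4.725 q [-76.492  12.54   16.641  -7.136 150.44  142.256] pos [  74.901 -346.97   748.716] rot [ 178.322   -3.093 -134.924]
tooldir [-0.059 -0.018 -0.998] tilt 3.5188050439281637 az -163.42582360685537 tool y az 134.98500865419956 elev tooly 1.6758440678200168 elev toolx 3.0932295364859947 arm az -77.81839247157092 w 90.97157150985512 F [-1.319  0.588  0.103]
```

play_rows([
  [0, 0, 60, 0, 0],
  [0, 0, 20, 0, 0],
  [0, 0, 0, 0, 0],
])

```text
time_s: 5.1
ee_pos: [69.9, -335.6, 760.2]
ee_rot: [-179.9, -4.5, -134.9]
force: [-0.7, -0.2, 0.6]
gripper_width: 90.9
```

```bash
python3 st.py
```

```text
t 5.1 q [-76.597  11.46   15.42   -7.69  150.389 141.555] pos [  69.922 -335.572  760.204] rot [-179.858   -4.543 -134.937]
tooldir [-0.054 -0.058 -0.997] tilt 4.545273111151412 az -133.1461268729203 tool y az 135.07464850336268 elev tooly -0.1414196732049414 elev toolx 4.543063290090413 arm az -78.22982299004062 w 90.88470769657026 F [-0.683 -0.214  0.606]
```

```bash
python3 - <<'E'
import cv2,numpy as np
s=cv2.imread('pics/side0.png');t=cv2.imread('pics/top0.png')
a=cv2.resize(t[235:310,285:415],None,fx=6,fy=6,interpolation=cv2.INTER_CUBIC)
cv2.imwrite('pics/c_top_noz.png',a)
b=cv2.resize(s[110:210,270:370],None,fx=6,fy=6,interpolation=cv2.INTER_CUBIC);cv2.imwrite('pics/c_side_noz.png',b)
c=cv2.resize(t[215:310,165:285],None,fx=6,fy=6,interpolation=cv2.INTER_CUBIC);cv2.imwrite('pics/c_top_inf.png',c)
d=cv2.resize(s[185:295,285:375],None,fx=5,fy=5,interpolation=cv2.INTER_CUBIC);cv2.imwrite('pics/c_side_inf.png',d)
E
```

```text
(no output)
```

View pics/c_top_noz.png

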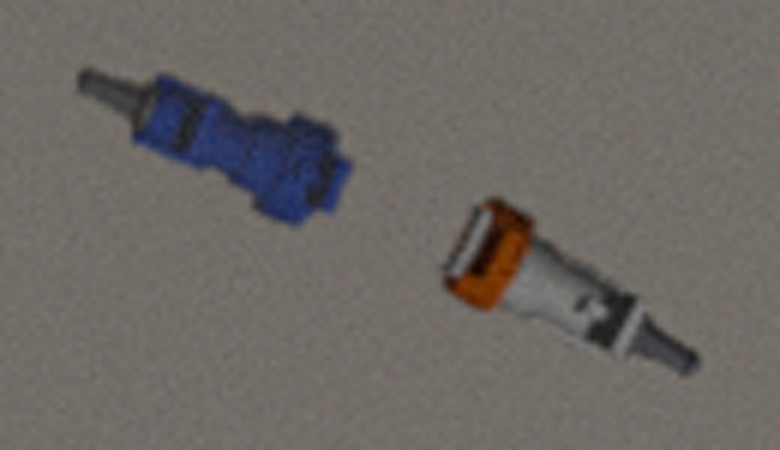

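View pics/c_side_noz.png

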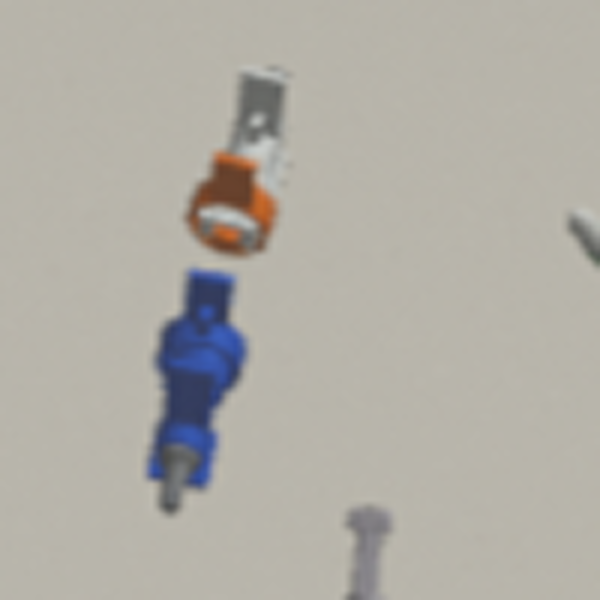

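View pics/c_top_inf.png

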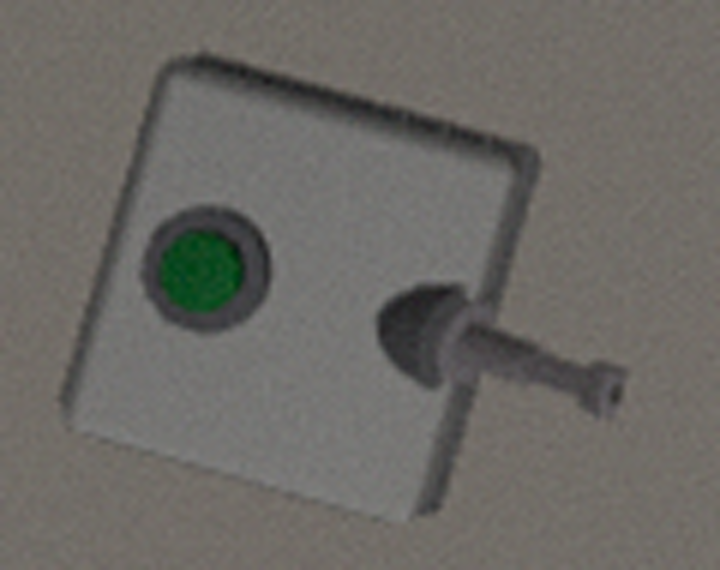

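View pics/c_side_inf.png

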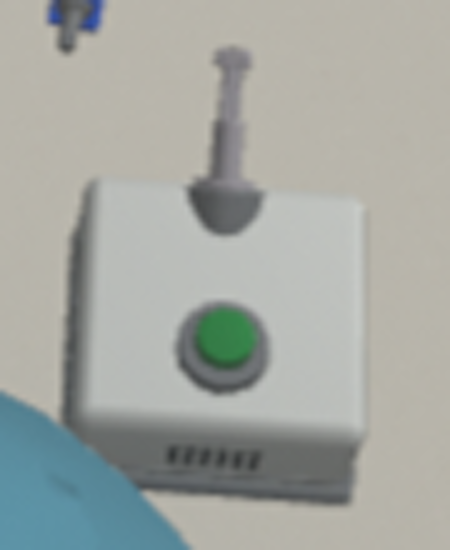

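```bash
cat > geo.py <<'E'
import cv2,numpy as np
from workcell import env
def cal(n):
    c=env.calibration(n);K=np.array([[c['fx'],0,c['cx']],[0,c['fy'],c['cy']],[0,0,1]]);return K,np.array(c['dist_coeffs']),np.array(c['R']),np.array(c['t'])
def ray(n,uv):
    K,d,R,t=cal(n);p=cv2.undistortPoints(np.array(uv,float).reshape(-1,1,2),K,d).reshape(-1,2)
    v=np.c_[p,np.ones(len(p))]@R; return -R.T@t, v/np.linalg.norm(v,axis=1,keepdims=True)
def plane(n,uv,z):
    C,v=ray(n,uv); return C+v*((z-C[2])/v[:,2])[:,None]
def proj(n,X):
    K,d,R,t=cal(n);return cv2.projectPoints(np.array(X,float).reshape(-1,3),cv2.Rodrigues(R)[0],t,K,d)[0].reshape(-1,2)
def tri(uv1,uv2):
    C1,a=ray('side',uv1);C2,b=ray('top',uv2);out=[]
    for p,q in zip(a,b):
        A=np.c_[p,-q];s=np.linalg.lstsq(A,C2-C1,rcond=None)[0];X=C1+p*s[0];Y=C2+q*s[1];out.append(np.r_[(X+Y)/2,np.linalg.norm(X-Y)])
    return np.array(out)
def crop(im,r0,r1,c0,c1,f,fn,gamma=0.6):
    a=im[r0:r1,c0:c1].astype(float)/255; a=(255*a**gamma).astype(np.uint8)
    cv2.imwrite(fn,cv2.resize(a,None,fx=f,fy=f,interpolation=cv2.INTER_CUBIC))
E
python3 - <<'E'
from geo import *
np.set_printoptions(precision=1,suppress=True)
for n in('side','top'): print(n,-cal(n)[2].T@cal(n)[3])
s=cv2.imread('pics/side0.png');t=cv2.imread('pics/top0.png')
crop(s,115,160,290,335,12,'pics/d1.png');crop(t,260,305,352,410,12,'pics/d2.png')
# rough
print(plane('side',[[270+236/6,110+155/6],[270+264/6,110+71/6]],75))
print(plane('top',[[285+490/6,235+240/6],[285+698/6,235+368/6]],23))
print('button',plane('top',[[165+201/6,215+268/6]],95),plane('side',[[285+225/5,185+336/5]],95))
print('spig',tri([[285+232/5,185+58/5]],[[165+608/6,215+390/6]]))
print(tri([[285+225/5,185+336/5]],[[165+201/6,215+268/6]]))
E
```

```text
side [ 758.8  577.4 1231.7]
top [ 556.9  -86.3 1016. ]
[[ 489.7 -276.3   75. ]
 [ 465.6 -323.1   75. ]]
[[ 492.3 -286.3   23. ]
 [ 443.9 -368.2   23. ]]
button [[523.1  94.6  95. ]] [[521.2  94.   95. ]]
spig [[482.7 -54.4 103.3   0.5]]
[[522.4  94.5  96.6   1.7]]
```

View pics/d1.png

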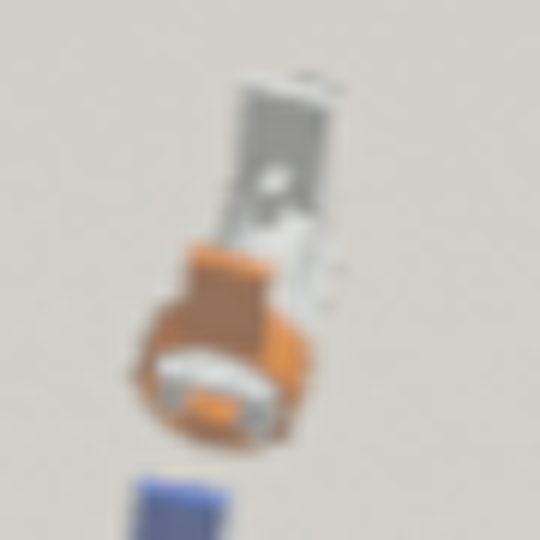

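View pics/d2.png

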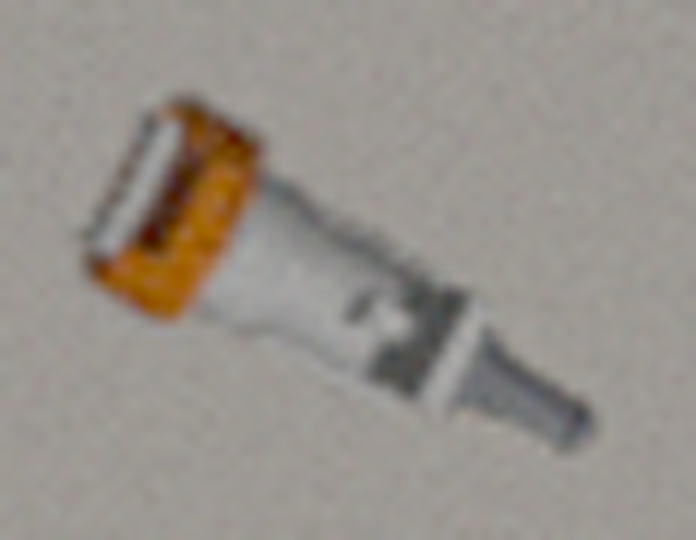

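```bash
python3 - <<'E'
from geo import *
np.set_printoptions(precision=1,suppress=True)
o=lambda x,y,c,r:[c+x/12-0.5+0.5/12,r+y/12-0.5+.5/12]
s=[o(230,257,290,115),o(290,86,290,115)]; t=[o(200,213,352,260),o(461,356,352,260)]
for n,p in(('side',s),('top',t)):
    X=plane(n,p,75);d=X[0]-X[1];g=X.mean(0)+d/np.linalg.norm(d)*0
    a=np.arctan2(d[1],d[0]);print(n,X[:,:2],'len',np.linalg.norm(d),'az',np.degrees(a),'grip',g[:2])
print(tri(s,t))
print('tip',plane('top',[o(585,430,352,260)],23))
E
```

```text
side [[ 491.5 -276.2]
 [ 466.3 -323.7]] len 53.822490765810606 az 62.08389828564848 grip [ 478.9 -300. ]
top [[ 490.7 -279.3]
 [ 465.1 -328. ]] len 54.956271152415 az 62.323411210244174 grip [ 477.9 -303.7]
[[ 490.2 -280.5   69.1    0.1]
 [ 464.3 -330.1   66.9    0.1]]
tip [[ 446.1 -365.8   23. ]]
```

```bash
python3 - <<'E'
from geo import *
np.set_printoptions(precision=1,suppress=True)
o=lambda x,y,c,r:[c+x/12-0.5+0.5/12,r+y/12-0.5+.5/12]
X=plane('side',[o(140,480,290,115),o(230,495,290,115),o(140,500,290,115),o(230,512,290,115)],75)[:,:2]
g=np.array([478.5,-302]);a=np.radians(62.2);e=np.array([[np.cos(a),np.sin(a)],[-np.sin(a),np.cos(a)]])
print(X,(X-g)@e.T)
E
```

```text
[[ 525.8 -217. ]
 [ 506.2 -209.2]
 [ 527.  -211.5]
 [ 507.3 -204.6]] [[ 97.2  -2.2]
 [ 95.   18.7]
 [102.7  -0.7]
 [ 99.6  20. ]]
```

```bash
python3 - <<'E'
from geo import *
np.set_printoptions(precision=0,suppress=True)
print(plane('side',[[265,87],[336,78],[342,75],[432,64]],0))
print(plane('top',[[472,240],[472,343]],0),plane('top',[[472,240],[472,343]],400))
print(plane('side',[[219,170],[236,250]],0)[:,:2],plane('top',[[357,165],[248,170],[192,186]],0)[:,:2])
E
```

```text
[[ 570. -547.    0.]
 [ 337. -545.    0.]
 [ 314. -554.    0.]
 [  11. -549.    0.]]
[[ 579. -548.    0.]
 [ 332. -547.    0.]] [[ 570. -366.  400.]
 [ 421. -365.  400.]]
[[ 756. -257.]
 [ 745.    3.]] [[ 757. -266.]
 [ 739.   -0.]
 [ 698.  135.]]
```

play_rows([
  [29, 2, -45, 7.7, 0],
  [29, 2, -45, 7.7, 0],
  [29, 2, -45, 7.7, 0],
  [29, 2, -45, 7.7, 0],
  [29, 2, -45, 7.7, 0],
  [29, 2, -45, 7.7, 0],
  [29, 2, -45, 7.7, 0],
  [29, 2, -45, 7.7, 0],
  [29, 2, -45, 7.7, 0],
  [29, 2, -45, 7.7, 0],
  [29, 2, -40, 7.7, 0],
  [29, 2, -40, 7.7, 0],
  [29, 3, -40, 7.7, 0.1],
  [29, 3, -40, 7, 0.1],
  [0, 0, 0, 0, 0.1],
])

```text
time_s: 6.98
ee_pos: [469.3, -306.1, 155.3]
ee_rot: [-179.9, -4.0, -29.2]
force: [-0.5, 0.3, -0.1]
gripper_width: 82.2
```

```bash
python3 st.py
```

```text
t 6.975 q [-34.554  18.363 100.899   0.556  56.781  84.379] pos [ 469.308 -306.065  155.26 ] rot [-179.904   -3.984  -29.225]
tooldir [ 0.061 -0.032 -0.998] tilt 3.9852342180639426 az -27.841130917163404 tool y az -119.21828028339608 elev tooly -0.09593370110939992 elev toolx 3.9840756474451107 arm az -33.11090383513895 w 82.24009325284268 F [-0.471  0.258 -0.057]
```

play_rows([
  [9, 4, -25, 1.4, 0.1],
  [0, 0, -30, 0, 0.1],
  [0, 0, -20, 0, 0.1],
  [0, 0, 0, 0, 0.1],
])

```text
time_s: 7.48
ee_pos: [478.0, -303.6, 84.6]
ee_rot: [-180.0, -4.4, -28.0]
force: [0.4, -0.8, 0.6]
gripper_width: 82.0
```

```bash
python3 st.py; python3 - <<'E'
from geo import *
s=env.grab_frame('side')[:,:,::-1];t=env.grab_frame('top')[:,:,::-1]
cv2.imwrite('pics/side1.png',s);cv2.imwrite('pics/top1.png',t)
crop(s,80,170,260,350,6,'pics/e1.png');crop(t,225,325,340,440,6,'pics/e2.png')
E
```

```text
t 7.475 q [-33.86   23.014 105.559   0.674  47.074  83.654] pos [ 478.042 -303.559   84.57 ] rot [-179.957   -4.383  -27.955]
tooldir [ 0.068 -0.035 -0.997] tilt 4.382732734712464 az -27.391631882818082 tool y az -117.95191753207605 elev tooly -0.042941089287200994 elev toolx 4.382521543010608 arm az -32.41572829015633 w 82.02607488188573 F [ 0.421 -0.847  0.641]
```

View pics/e1.png

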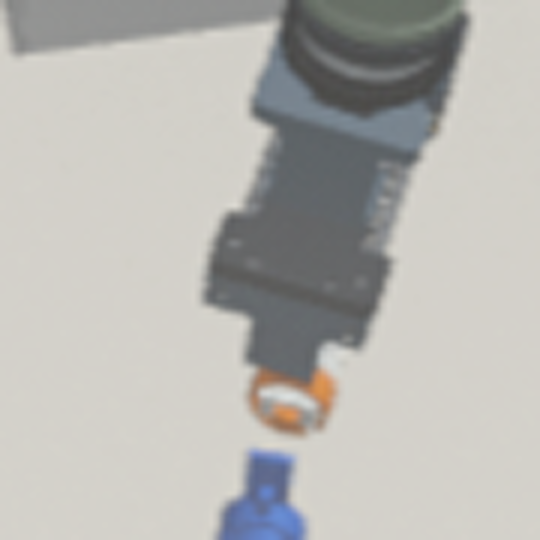

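View pics/top1.png

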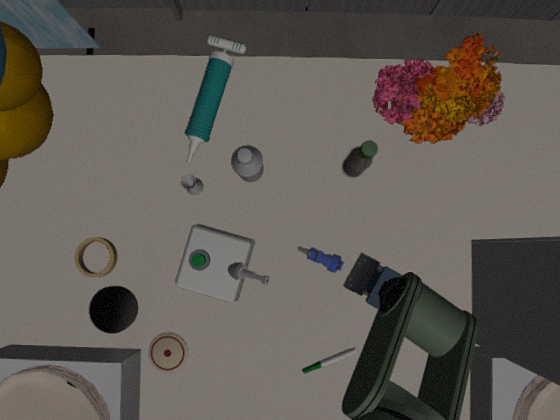

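play_rows([
  [0, 0, -12, 0, 0.1],
  [0, 0, -10, 0, 0.1],
  [0, 0, 0, 0, 0.1],
], newtons=30)

```text
time_s: 7.95
ee_pos: [478.7, -303.4, 62.3]
ee_rot: [-180.0, -4.4, -27.9]
force: [-0.0, 0.8, 0.5]
gripper_width: 81.7
```

play_rows([
  [0, 0, 0, 0, 1],
  [0, 0, 0, 0, 1],
  [0, 0, 0, 0, 1],
  [0, 0, 0, 0, 1],
  [0, 0, 0, 0, 1],
], newtons=30)

```text
time_s: 8.57
ee_pos: [479.5, -304.4, 63.6]
ee_rot: [180.0, -4.6, -27.9]
force: [-0.6, -2.7, 1.8]
gripper_width: 41.0
```

```bash
python3 st.py
```

```text
t 8.575 q [-33.837  24.527 106.828   0.677  44.055  83.559] pos [ 479.493 -304.415   63.644] rot [179.991  -4.616 -27.863]
tooldir [ 0.071 -0.038 -0.997] tilt 4.616405611142615 az -27.980534178959722 tool y az -117.86336664642226 elev tooly 0.009460835915782739 elev toolx 4.6163958745568525 arm az -32.410161361196316 w 40.9986905658964 F [-0.562 -2.7    1.775]
```

Squeezed to 41 mm, so the sleeve is back. Next I'll check with my planar arm model where the tilt is best produced while I hold the nozzle.

```bash
cat > sim.py <<'E'
from kin import *
p=fit().x
lo=[-48.28,12.3,2.81];hi=[115.4,149.7,150.4]
def step(q,dr,dz,w=670,tilt_t=None):
    r0,z0=fk(p,*q);a0=sum(q)
    f=lambda x:[fk(p,*x)[0]-r0-dr,fk(p,*x)[1]-z0-dz,w*np.radians(sum(x)-a0)]
    q0=np.clip(q,np.array(lo)+1e-3,np.array(hi)-1e-3)
    return least_squares(f,q0,bounds=(lo,hi)).x
if __name__=="__main__":
    np.set_printoptions(precision=1,suppress=True)
    q=np.array([17.67,12.34,150.4])
    for i in range(4): q=step(q,0,62)
    print('validate up: expect q2 11.7, tilt5.6',q,180-sum(q),fk(p,*q))
    def ik(r,z): 
        return least_squares(lambda x:[fk(p,*x)[0]-r,fk(p,*x)[1]-z,sum(x)-180],[30,40,100],bounds=(lo,hi)).x
    for r,z,ang in((760,450,40),(760,450,0),(760,450,20),(650,580,45)):
        q=ik(r,z)
        print('start',q,fk(p,*q))
        for i in range(24):
            q=step(q,62*np.cos(np.radians(ang)),62*np.sin(np.radians(ang)))
            if i%4==3: print(i,ang,q,180-sum(q),np.array(fk(p,*q)))
E
python3 sim.py
```

```text
validate up: expect q2 11.7, tilt5.6 [ 12.2  12.3 150.4] 5.08020504232644 (np.float64(349.96275794129616), np.float64(767.2281196444322))
start [ 40.3  20.7 119. ] (np.float64(759.9999999999999), np.float64(449.99999999999994))
3 40 [ 42.6  12.3 118.3] 6.795378397855359 [794.  476.2]
7 40 [ 41.7  12.3 111.7] 14.324248679050413 [825.6 495.4]
11 40 [ 41.2  12.3 104.3] 22.176679522932005 [861.7 515.6]
15 40 [41.1 12.3 96.4] 30.270933295863927 [901.  537.4]
19 40 [41.3 12.3 87.9] 38.50893850420027 [941.6 560.9]
23 40 [41.8 12.3 79.1] 46.779614537076355 [981.7 585.7]
start [ 40.3  20.7 119. ] (np.float64(759.9999999999999), np.float64(449.99999999999994))
3 0 [ 51.   12.3 111.1] 5.660035355690638 [875.6 357.7]
7 0 [57.  12.3 98. ] 12.631234601808103 [966.3 271.9]
11 0 [62.3 12.3 85.2] 20.182863978255966 [1044.2  199.4]
15 0 [67.  12.3 72.7] 27.97538208699416 [1110.6  139.8]
19 0 [71.2 12.3 60.8] 35.695037895640354 [1165.5   92.4]
23 0 [74.8 12.3 49.8] 43.053474136599334 [1209.    56.4]
start [ 40.3  20.7 119. ] (np.float64(759.9999999999999), np.float64(449.99999999999994))
3 20 [ 46.9  12.3 114.2] 6.601572596905328 [840.3 417.1]
7 20 [ 49.5  12.3 104. ] 14.155740898505229 [908.8 387. ]
11 20 [52.  12.3 93.6] 22.098449507935243 [974.1 365.3]
15 20 [54.3 12.3 83.2] 30.235515466099514 [1035.5  350.7]
19 20 [56.5 12.3 72.8] 38.38099708516063 [1091.6  342.2]
23 20 [58.6 12.3 62.7] 46.35109884254416 [1141.   338.9]
start [ 33.9  12.3 133.6] (np.float64(649.9698045131379), np.float64(579.964572265634))
3 45 [ 33.6  12.3 127.5] 6.560249438717335 [681.7 585.6]
7 45 [ 33.4  12.3 120.8] 13.483191113293145 [717.4 594.5]
11 45 [ 33.4  12.3 113.4] 20.874163903645865 [756.7 607.1]
15 45 [ 33.6  12.3 105.5] 28.64694490329913 [798.6 623.5]
19 45 [34.  12.3 97. ] 36.69927507170729 [842.1 643.4]
23 45 [34.6 12.3 88.2] 44.917247608756185 [885.5 666.2]
```

play_rows([
  [0, 0, 15, 0, 1],
  [0, 0, 30, 0, 1],
  [5, 3, 40, 5, 1],
  [13, 8, 45, 8, 1],
  [13, 8, 45, 8, 1],
  [13, 8, 45, 8, 1],
  [13, 8, 45, 8, 1],
])

```text
time_s: 9.45
ee_pos: [536.3, -267.9, 330.4]
ee_rot: [-179.9, -4.6, 9.4]
force: [0.4, -0.0, -2.6]
gripper_width: 41.4
```

```bash
python3 st.py;  python3 - <<'E'
from geo import *
s=env.grab_frame('side')[:,:,::-1];t=env.grab_frame('top')[:,:,::-1]
cv2.imwrite('pics/side2.png',s);cv2.imwrite('pics/top2.png',t)
E
```

```text
t 9.45 q [-29.202  16.209  78.251   2.944  82.002  51.076] pos [ 536.338 -267.858  330.398] rot [-179.932   -4.591    9.399]
tooldir [ 0.079  0.014 -0.997] tilt 4.591516352414872 az 10.244131859414125 tool y az -80.59534839026628 elev tooly -0.06741543097291594 elev toolx 4.591019283567127 arm az -26.538462778986396 w 41.355216530541874 F [ 0.421 -0.026 -2.587]
```

View pics/side2.png

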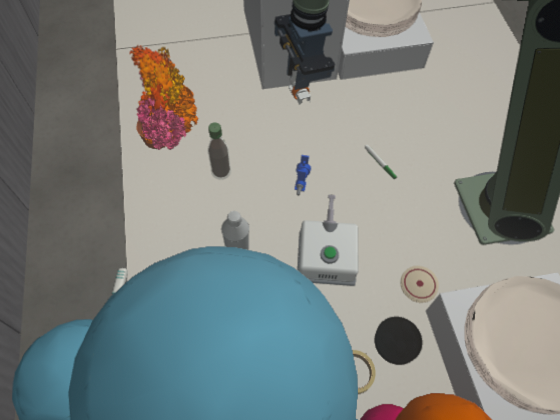

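The nozzle is held: it shows at (300,93) in the side view, between the fingers. Next I go to the outer limit with the mouth pointing back at the base.

play_rows([
  [10, 6, 38, 9, 1],
  [10, 6, 38, 9, 1],
  [10, 6, 38, 9, 1],
  [10, 6, 36, 9, 1],
  [10, 6, 36, 9, 1],
  [10, 6, 36, 9, 1],
  [10, 6, 28, 7, 1],
  [5, 4, 0, 0, 1],
  [0, 0, 0, 0, 1],
])

```text
time_s: 10.68
ee_pos: [612.1, -222.9, 575.8]
ee_rot: [-179.7, -4.6, 70.0]
force: [-1.0, -0.0, -2.1]
gripper_width: 41.1
```

```bash
python3 st.py
```

```text
t 10.675 q [-23.271  34.046  12.988   6.273 133.372   1.008] pos [ 612.134 -222.934  575.797] rot [-179.684   -4.581   70.002]
tooldir [ 0.022  0.077 -0.997] tilt 4.591846503073367 az 73.94752521276932 tool y az -19.973112855224333 elev tooly -0.31463667411835833 elev toolx 4.581008066812167 arm az -20.01120490563407 w 41.102479704666415 F [-0.961 -0.004 -2.052]
```

play_rows([
  [41, -16, 44, -3, 1],
  [41, -16, 44, 0, 1],
  [41, -16, 44, 0, 1],
  [41, -16, 44, 0, 1],
  [41, -16, 44, 0, 1],
  [41, -16, 44, 0, 1],
  [41, -16, 44, 0, 1],
  [41, -16, 44, 0, 1],
])

```text
time_s: 11.68
ee_pos: [488.6, -187.5, 632.7]
ee_rot: [-167.3, -4.8, 67.2]
force: [-0.1, 0.8, -2.0]
gripper_width: 40.9
```

```bash
python3 st.py
```

```text
t 11.675 q [-24.847  29.884  12.318   8.561 150.397   4.382] pos [ 488.611 -187.518  632.661] rot [-167.326   -4.792   67.22 ]
tooldir [-0.171  0.16  -0.972] tilt 13.535803715136781 az 136.84222059649224 tool y az -21.70427084606011 elev tooly -12.629111952287692 elev toolx 4.791662808744195 arm az -20.99572241032906 w 40.937944182084586 F [-0.145  0.832 -2.018]
```

```bash
cat > arm.py <<'E'
import numpy as np
from scipy.spatial.transform import Rotation as Ro
from kin import fit
P=fit().x
LO=np.array([-177.97,-48.28,12.27,-77.06,2.81,-146.56]);HI=np.array([177.97,115.42,149.76,257.06,150.46,146.56])
def fk(q):
    a1,h,L2,L3,d,T=P; q=np.asarray(q,float); r=np.radians(q)
    R1=Ro.from_euler('z',q[0],degrees=True)
    a,b=r[1],r[1]+r[2]
    w=R1.apply([a1+L2*np.sin(a)+L3*np.sin(b+d),0,h+L2*np.cos(a)+L3*np.cos(b+d)])
    R=R1*Ro.from_euler('y',q[1]+q[2],degrees=True)*Ro.from_euler('z',q[3],degrees=True)*Ro.from_euler('y',q[4],degrees=True)*Ro.from_euler('z',q[5],degrees=True)
    # tool frame offset: tool x,y from q6 frame
    R=R*OFF
    return w+T*R.as_matrix()[:,2],R
OFF=Ro.identity()
q0=[-76.776,18.312,89.639,0,72.044,-1.146]
_,R=fk(q0); OFF=R.inv()*Ro.from_euler('xyz',[180,0,14.37],degrees=True)
def jac(q):
    J=np.zeros((6,6));p,R=fk(q);e=1e-4
    for i in range(6):
        d=np.array(q,float);d[i]+=np.degrees(e);p2,R2=fk(d);J[:3,i]=(p2-p)/e;J[3:,i]=(R2*R.inv()).as_rotvec()/e
    return J
def ik(q,pt,Rt,w,lam,n=60):
    q=np.array(q,float)
    for _ in range(n):
        p,R=fk(q);e=np.r_[pt-p,w*(Rt*R.inv()).as_rotvec()]
        if np.linalg.norm(e)<0.05: break
        J=jac(q);J[3:]*=w
        dq=J.T@np.linalg.solve(J@J.T+lam**2*np.eye(6),e)
        dq=np.clip(dq,-.2,.2)
        q=np.clip(q+np.degrees(dq),LO+.05,HI-.05)
    return q
def run(q,rows,w,lam,n=60,reset=True):
    p,R=fk(q)
    for x in rows:
        pt=p+np.array(x[:3]);Rt=Ro.from_euler('z',x[3],degrees=True)*R
        q=ik(q,pt,Rt,w,lam,n);p,R=fk(q)
    return q
def rep(q):
    p,R=fk(q);M=R.as_matrix();y=M[:,1];x=M[:,0]
    return p,np.degrees(np.arctan2(y[1],y[0])),np.degrees(np.arcsin(y[2])),np.degrees(np.arcsin(x[2]))
if __name__=="__main__":
    np.set_printoptions(precision=1,suppress=True)
    q=[-24.847,29.884,12.318,8.561,150.397,4.382];print(rep(q),'exp 488.6 -187.5 632.7, -21.7 -12.6 4.8')
    print(np.degrees((OFF).as_rotvec()))
    for w in(200,500,1000):
      for lam in(10,50,200):
        qa=run(q0,[[0,0,60,0]]*12,w,lam);qb=run(qa,[[0,0,62,0]]*4,w,lam)
        qc=run([-23.271,34.046,12.988,6.273,133.372,1.008],[[41,-16,44,-3]]+[[41,-16,44,0]]*7,w,lam)
        print(w,lam,rep(qa)[0],rep(qa)[2],rep(qb)[0],rep(qb)[2],'|',rep(qc)[0],rep(qc)[2])
    print('exp 101 -395 731 0.5 | 86 -333 770 5.6 | 488 -187 632 -12.6')
E
python3 arm.py
```

```text
(array([ 483.8, -197.9,  632.7]), np.float64(-21.70375699136652), np.float64(-12.634167203253368), np.float64(4.791971608297506)) exp 488.6 -187.5 632.7, -21.7 -12.6 4.8
[ 0.  0. 90.]
200 10 [ 161.1 -685.4  278.6] -44.69459613197134 [ 163.9 -697.5  178.2] -52.77384656887569 | [1005.2 -382.5 -268. ] 17.988719588520674
200 50 [ 147.  -625.4  460.3] -29.32709443136244 [ 154.4 -656.7  385.1] -35.85844711615361 | [ 920.8 -289.3  194.7] -16.382661341783248
200 200 [ 119.9 -510.2  773.9] 25.65917748816914 [ 118.  -502.3  892.7] 49.13546555390186 | [ 841.1 -319.7  686.4] 47.59167597108084
500 10 [ 161.2 -686.1  274.9] -44.99383112308536 [ 163.9 -697.6  174.8] -53.05262904708137 | [1010.6 -398.5 -271.6] 19.774471911653613
500 50 [ 152.5 -649.   406. ] -34.073691966781226 [ 159.2 -677.3  315.8] -41.648816638912514 | [ 923.2 -263.8   36.4] -4.263544693616734
500 200 [ 108.9 -463.5  677.5] -7.340311558054078 [ 101.7 -432.7  704. ] -4.049781617595713 | [ 622.1 -226.5  471.6] -21.759653962404087
1000 10 [ 161.3 -686.2  274.4] -45.036629638170304 [ 163.9 -697.7  174.3] -53.09240400961891 | [ 971.5 -444.6 -324.5] 13.683481846776575
1000 50 [ 153.3 -652.3  397.2] -34.82829590283893 [ 159.8 -679.9  305.1] -42.52721075059644 | [ 920.  -258.1   14. ] -2.861160511649976
1000 200 [ 111.4 -474.1  667.7] -8.515828575631772 [ 106.  -451.2  688.5] -6.003500577131423 | [ 608.5 -216.7  454.5] -30.876838045966977
exp 101 -395 731 0.5 | 86 -333 770 5.6 | 488 -187 632 -12.6
```

```bash
cat > arm2.py <<'E'
from arm import *
import arm, itertools
from scipy.optimize import least_squares
def ikA(q,pt,Rt,w,lam,n,active,mx=.2):
    q=np.array(q,float)
    for _ in range(n):
        p,R=fk(q);e=np.r_[pt-p,w*(Rt*R.inv()).as_rotvec()]
        if np.linalg.norm(e)<0.05: break
        J=jac(q);J[3:]*=w
        free=np.ones(6,bool)
        for k in range(4):
            Jf=J[:,free];dq=np.zeros(6);dq[free]=Jf.T@np.linalg.solve(Jf@Jf.T+lam**2*np.eye(6),e)
            bad=free&(((q<=LO+.06)&(dq<0))|((q>=HI-.06)&(dq>0)))
            if not active or not bad.any(): break
            free&=~bad
        s=np.abs(dq).max()
        if s>mx: dq*=mx/s
        q=np.clip(q+np.degrees(dq),LO+.05,HI-.05)
    return q
def ikL(q,pt,Rt,w,*a):
    def f(x):
        p,R=fk(x);return np.r_[pt-p,w*(Rt*R.inv()).as_rotvec()]
    return least_squares(f,np.clip(q,LO+.051,HI-.051),bounds=(LO+.05,HI-.05),x_scale=1.0).x
def run2(q,rows,f):
    p,R=fk(q)
    for x in rows:
        q=f(q,p+np.array(x[:3]),Ro.from_euler('z',x[3],degrees=True)*R);p,R=fk(q)
    return q
TA=np.array([101,-395,731,.5,86,-333.6,770,5.6,488,-187,632,-12.6])
def trial(f):
    qa=run2(q0,[[0,0,60,0]]*12,f);qb=run2(qa,[[0,0,62,0]]*4,f)
    qc=run2([-23.271,34.046,12.988,6.273,133.372,1.008],[[41,-16,44,-3]]+[[41,-16,44,0]]*7,f)
    return np.r_[rep(qa)[0],rep(qa)[2],rep(qb)[0],rep(qb)[2],rep(qc)[0],rep(qc)[2]]
if __name__=="__main__":
    np.set_printoptions(precision=1,suppress=True,linewidth=150)
    out=[]
    for w in(100,300,670,1000):
        out.append((('L',w),trial(lambda q,a,b:ikL(q,a,b,w))))
        for lam,n,ac in itertools.product((5,20,60,150),(4,15,60),(0,1)):
            out.append(((w,lam,n,ac),trial(lambda q,a,b:ikA(q,a,b,w,lam,n,ac))))
    out.sort(key=lambda o:np.abs(o[1]-TA).sum())
    for o in out[:8]: print(o[0],o[1])
    print([ (o[0],o[1]) for o in out if o[0][0]=='L'])
    print(TA)
E
time timeout 500 python3 arm2.py
```

```text
(1000, 60, 4, 1) [ 102.3 -435.5  720.5    2.5   83.2 -354.   760.4    4.2  650.4 -240.9  572.8    5.7]
(1000, 150, 4, 1) [ 102.4 -435.6  720.6    2.5   83.2 -354.2  760.5    4.3  650.4 -240.9  572.8    5.7]
(1000, 20, 4, 1) [ 102.4 -435.8  720.4    2.5   83.2 -354.2  760.3    4.2  650.4 -240.9  572.8    5.7]
(1000, 150, 60, 1) [ 102.4 -435.8  720.4    2.5   83.2 -354.2  760.3    4.2  650.4 -240.9  572.8    5.7]
(1000, 150, 15, 1) [ 102.4 -435.8  720.4    2.5   83.2 -354.2  760.3    4.2  650.4 -240.9  572.8    5.7]
(1000, 60, 60, 1) [ 102.4 -435.8  720.4    2.5   83.2 -354.2  760.3    4.2  650.4 -240.9  572.8    5.7]
(1000, 60, 15, 1) [ 102.4 -435.8  720.4    2.5   83.2 -354.2  760.3    4.2  650.4 -240.9  572.8    5.7]
(1000, 20, 15, 1) [ 102.4 -435.8  720.4    2.5   83.2 -354.2  760.3    4.2  650.4 -240.9  572.8    5.7]
[(('L', 1000), array([ 102.4, -435.8,  720.3,    2.5,   83.2, -354.3,  760.3,    4.2,  650.4, -240.9,  572.8,    5.7])), (('L', 670), array([ 103.8, -441.5,  726.9,    5.5,   86. , -365.8,  771.1,    9.9,  673.4, -249.9,  592.8,   12.9])), (('L', 300), array([ 112.7, -479.6,  782.4,   24.7,  104.3, -443.9,  898.9,   47.4,  786.4, -296.4,  719. ,   46.2])), (('L', 100), array([ 128.1, -545. ,  914. ,   55.4,  126.8, -539.8, 1140.9,   85. ,  906.3, -348.6,  885.9,   79.8]))]
[ 101.  -395.   731.     0.5   86.  -333.6  770.     5.6  488.  -187.   632.   -12.6]
real	2m6.196s
user	2m2.718s
sys	0m0.346s
```

play_rows([
  [50, -20, -30, 0, 1],
  [50, -20, -30, 0, 1],
  [50, -20, 0, 0, 1],
  [50, -20, 0, 0, 1],
])

```text
time_s: 12.18
ee_pos: [630.8, -242.4, 506.4]
ee_rot: [-169.8, -5.0, 67.2]
force: [0.1, 0.1, -0.8]
gripper_width: 41.8
```

```bash
python3 st.py
```

```text
t 12.175 q [-24.238  40.522  12.357   6.94  137.249   2.838] pos [ 630.77  -242.441  506.353] rot [-169.817   -5.033   67.157]
tooldir [-0.129  0.148 -0.98 ] tilt 11.347461668878578 az 131.12676608421097 tool y az -21.9405404420787 elev tooly -10.143761155117355 elev toolx 5.032878609574357 arm az -21.02466735546952 w 41.82541629139554 F [ 0.122  0.077 -0.828]
```

play_rows([
  [54, -20, 12, 0, 1],
  [54, -20, 12, 0, 1],
  [54, -20, 12, 0, 1],
  [54, -20, 12, 0, 1],
])

```text
time_s: 12.68
ee_pos: [718.3, -267.9, 438.2]
ee_rot: [-176.2, -5.6, 67.1]
force: [0.6, 0.1, -1.4]
gripper_width: 41.4
```

```bash
python3 st.py
```

```text
t 12.675 q [-23.618  45.361  12.346   6.807 125.968   2.929] pos [ 718.308 -267.868  438.155] rot [-176.219   -5.565   67.093]
tooldir [-0.023  0.115 -0.993] tilt 6.724363364799481 az 101.37183238645014 tool y az -22.539391462603522 elev tooly -3.763472206437619 elev toolx 5.564503740873907 arm az -20.451223147637975 w 41.40156686195998 F [ 0.631  0.147 -1.432]
```

play_rows([
  [5, 40, 8, 3, 1],
  [5, 40, 8, 3, 1],
  [5, 40, 8, 3, 1],
  [5, 40, 8, 3, 1],
  [56, -8, 22, 0, 1],
  [56, -8, 22, 0, 1],
  [56, -8, 22, 0, 1],
  [56, -8, 22, 0, 1],
])

```text
time_s: 13.68
ee_pos: [808.8, -111.3, 432.9]
ee_rot: [175.8, -6.3, 79.1]
force: [0.3, -0.7, -1.5]
gripper_width: 41.2
```

```bash
python3 st.py
```

```text
t 13.675 q [-11.113  45.782  12.356   7.088 117.473   3.529] pos [ 808.79  -111.266  432.867] rot [175.794  -6.287  79.103]
tooldir [ 0.093  0.093 -0.991] tilt 7.5593850189314375 az 45.216219706209934 tool y az -11.358094727461207 elev tooly 4.181018757434989 elev toolx 6.286647287044655 arm az -7.833031313279566 w 41.23330155715911 F [ 0.257 -0.749 -1.471]
```

```bash
cat > noz.py <<'E'
from workcell import env
import numpy as np
from scipy.spatial.transform import Rotation as Ro
np.set_printoptions(precision=2,suppress=True)
Rg=Ro.from_euler('xyz',[179.99,-4.616,-27.863],degrees=True)
REL=Rg.inv()*Ro.from_euler('z',62.14,degrees=True)
def noz(s=None):
    s=s or env.state(); R=Ro.from_euler('xyz',s['ee_rot'],degrees=True)
    return np.array(s['ee_pos']),R,R*REL
if __name__=="__main__":
    s=env.state();p,R,N=noz(s);M=N.as_matrix();x,y,z=M.T;q=s['qpos']
    print('t',s['time_s'],'pos',p,'q',q)
    print('nozzle x az %.1f  x elev(want -32) %.1f  y elev(want 0) %.2f'%(np.degrees(np.arctan2(x[1],x[0])),np.degrees(np.arcsin(x[2])),np.degrees(np.arcsin(y[2]))))
    a=(Ro.from_euler('z',q[0],degrees=True)*Ro.from_euler('y',q[1]+q[2],degrees=True)*Ro.from_euler('z',q[3],degrees=True)).apply([0,1,0])
    print('q5 axis',a,'in nozzle frame',N.inv().apply(a), 'w',s['gripper_width'])
E
python3 noz.py
```

```text
t 13.675 pos [ 808.79 -111.27  432.87] q [-11.11  45.78  12.36   7.09 117.47   3.53]
nozzle x az 168.6  x elev(want -32) -4.2  y elev(want 0) -1.68
q5 axis [0.13 0.99 0.1 ] in nozzle frame [ 0.06 -0.99  0.08] w 41.23330155715911
```

```bash
python3 - <<'E'
from geo import *
np.set_printoptions(precision=0,suppress=True)
print(plane('side',[[120,200],[35,200]],0)[:,:2],plane('side',[[35,200]],-700)[:,:2]); print(plane('top',[[280,56],[280,12]],0)[:,:2],plane('top',[[280,56],[280,12]],-700)[:,:2])
E
```

```text
[[1039. -206.]
 [1266. -246.]] [[1555. -715.]]
[[1030.  -73.]
 [1148.  -70.]] [[1357.  -63.]
 [1555.  -59.]]
```

play_rows([
  [50, -8, 30, 3, 1],
  [50, -8, 30, 4, 1],
  [50, -8, 30, 0, 1],
  [50, -8, 30, 0, 1],
])

```text
time_s: 14.18
ee_pos: [856.7, -115.4, 434.2]
ee_rot: [167.1, -6.2, 86.1]
force: [-0.6, 0.2, -1.4]
gripper_width: 40.9
```

```bash
python3 noz.py
```

```text
t 14.175 pos [ 856.66 -115.38  434.24] q [-11.27  46.2   12.36   8.09 109.2   -3.15]
nozzle x az 174.7  x elev(want -32) -12.8  y elev(want 0) -1.70
q5 axis [0.12 0.99 0.12] in nozzle frame [-0.06 -1.    0.08] w 40.88186657128295
```

play_rows([
  [50, -8, 30, 0, 1],
  [50, -8, 30, 0, 1],
  [50, -8, 30, 0, 1],
  [50, -8, 30, 0, 1],
  [50, -8, 30, 0, 1],
  [50, -8, 30, 0, 1],
])

```text
time_s: 14.92
ee_pos: [937.1, -123.3, 446.4]
ee_rot: [153.7, -5.9, 86.0]
force: [0.3, 0.1, -2.5]
gripper_width: 41.1
```

```bash
python3 noz.py
```

```text
t 14.925 pos [ 937.12 -123.32  446.4 ] q [-11.02  47.1   12.37   8.36  94.8   -2.99]
nozzle x az 173.1  x elev(want -32) -26.1  y elev(want 0) -1.73
q5 axis [0.12 0.99 0.13] in nozzle frame [-0.05 -1.    0.08] w 41.11439608572899
```

play_rows([
  [0, 0, 0, 10, 1],
  [50, -8, 30, 5, 1],
  [50, -8, 30, 0, 1],
  [20, -3, 12, 0, 1],
])

```text
time_s: 15.42
ee_pos: [961.1, -121.6, 447.6]
ee_rot: [148.0, -4.5, 100.2]
force: [-0.2, -0.6, -1.1]
gripper_width: 41.0
```

```bash
python3 noz.py
```

```text
t 15.425 pos [ 961.13 -121.57  447.58] q [-13.04  48.07  12.38  15.68  90.91 -17.63]
nozzle x az -172.7  x elev(want -32) -31.9  y elev(want 0) -0.60
q5 axis [0.09 0.97 0.24] in nozzle frame [-0.3  -0.95  0.08] w 41.04819980726057
```

```bash
python3 - <<'E'
from geo import *
t=cv2.imread('pics/top0.png');s=cv2.imread('pics/side0.png')
crop(t,255,300,225,280,14,'pics/f1.png');crop(s,190,245,305,355,12,'pics/f2.png',0.8)
E
```

```text
(no output)
```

View pics/f1.png

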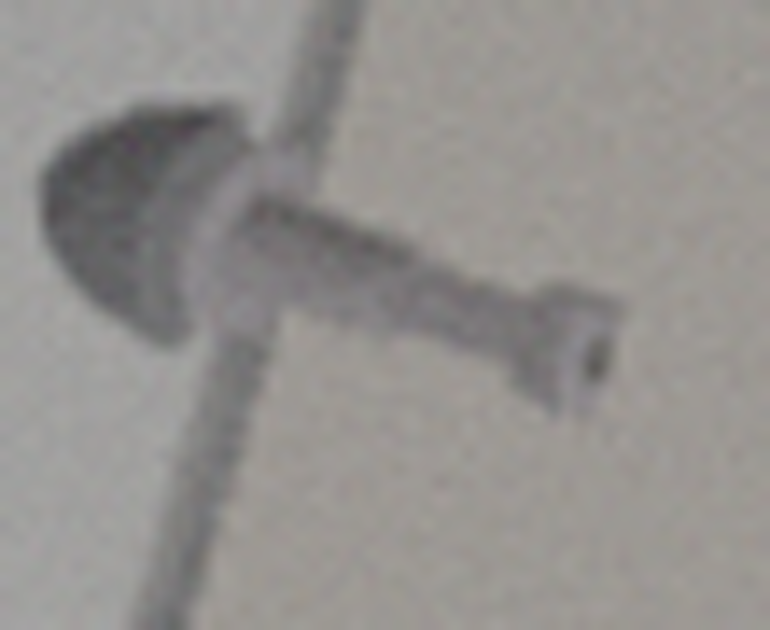

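View pics/f2.png

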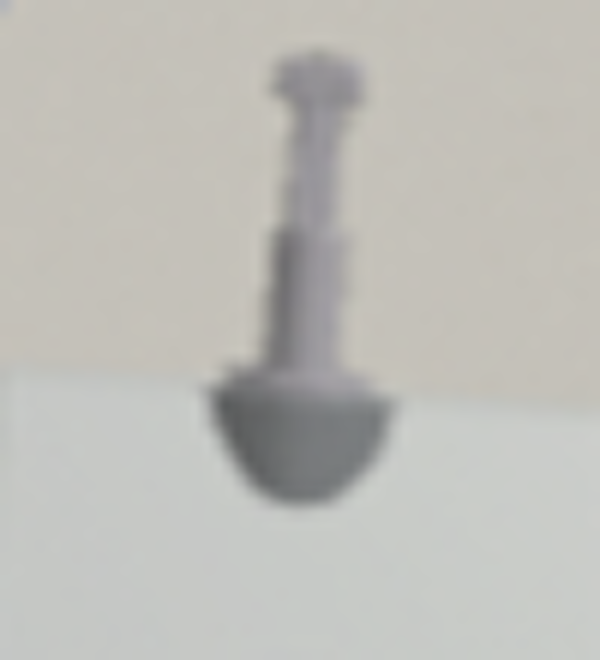

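```bash
python3 - <<'E'
from geo import *
np.set_printoptions(precision=1,suppress=True)
T=lambda x,y:[225+x/14-.46,255+y/14-.46]
S=lambda x,y:[305+x/12-.46,190+y/12-.46]
ht=plane('top',[T(569,345)],115)[0];hs=plane('side',[S(317,80)],115)[0]
ot=plane('top',[T(250,245)],82.1)[0];os_=plane('side',[S(303,388)],82.1)[0]
for h,o in((ht,ot),(hs,os_)):
    d=h-o; print(h,o,'len (52.6 exp)',np.hypot(*d[:2]),'az',np.degrees(np.arctan2(-d[1],-d[0])))
C=lambda x,y,c=165,r=215:[c+x/6-.42,r+y/6-.42]
E=[[(215,62),(530,150)],[(75,430),(400,520)],[(525,175),(440,490)],[(160,80),(75,385)]]
for a,b in E:
    X=plane('top',[C(*a),C(*b)],86);d=X[1]-X[0];print('edge az',np.degrees(np.arctan2(d[1],d[0])),np.hypot(*d[:2]),X[0])
s=lambda x,y:[285+x/5-.4,185+y/5-.4]
for a,b in [[(100,180),(355,200)],[(85,410),(355,437)],[(90,190),(80,400)],[(360,210),(360,430)]]:
    X=plane('side',[s(*a),s(*b)],86);d=X[1]-X[0];print('side edge az',np.degrees(np.arctan2(d[1],d[0])))
print(tri([S(317,80)],[T(569,345)]))
E
```

```text
[485.6 -52.4 115. ] [497.5  -0.6  82.1] len (52.6 exp) 53.10390038423466 az 76.94897858973225
[486.1 -49.1 115. ] [499.    6.1  82.1] len (52.6 exp) 56.68985076843169 az 76.80869740346351
edge az -104.40808194359147 120.79092970756085 [599.4  94.6  86. ]
edge az -103.96930020436442 123.59669265435105 [463.7 141.8  86. ]
edge az 166.19807355501078 118.54456211719342 [560.1 -20.8  86. ]
edge az 166.20835454480036 115.62702772547912 [592.3 114.7  86. ]
side edge az 164.69588037350488
side edge az 163.59809831631128
side edge az 75.49740163244999
side edge az 74.8463948915649
[[485.  -52.1 109.7   0.3]]
```

```bash
cat > arm3.py <<'E'
import numpy as np
from scipy.spatial.transform import Rotation as Ro
from scipy.optimize import least_squares
LO=np.array([-177.97,-48.28,12.27,-77.06,2.81,-146.56]);HI=np.array([177.97,115.42,149.76,257.06,150.46,146.56])
OFF=Ro.from_euler('z',90,degrees=True)
D=[([-76.776,18.312,89.639,0,72.044,-1.146],[142.705,-557.025,227.976]),
([-24.847,29.884,12.318,8.561,150.397,4.382],[488.6,-187.5,632.7]),
([-11.113,45.782,12.356,7.088,117.473,3.529],[808.79,-111.27,432.87]),
([-13.04,48.07,12.38,15.68,90.91,-17.63],[961.13,-121.57,447.58]),
([-77.80741786,11.72379416,12.32409618,0.79003933,150.40285925,-1.45],[86.1,-333.6,770.1]),
([-78.92,-1.453,58.58,.5664,117.438,-2.953],[86.9,-369.5,616.9]),
([-33.837,24.527,106.828,.677,44.055,83.559],[479.49,-304.4,63.64])]
P=None
def fk(q,P_=None):
    h,L2,b1,L3,b2,T=P if P_ is None else P_
    E=lambda a,v:Ro.from_euler(a,v,degrees=True)
    R1=E('z',q[0]);R2=R1*E('y',q[1]);R3=R2*E('y',q[2]);R4=R3*E('z',q[3]);R5=R4*E('y',q[4]);R6=R5*E('z',q[5])*OFF
    return R1.apply([0,0,h])+R2.apply([0,0,L2])+R3.apply([b1,0,L3])+R4.apply([b2,0,0])+R5.apply([0,0,T]),R6
s=least_squares(lambda p:np.concatenate([fk(q,p)[0]-x for q,x in D]),[141,592,-50,417,75,322]);P=s.x
if __name__=="__main__":
    np.set_printoptions(precision=2,suppress=True);print(P,np.abs(s.fun).max())
def ik(q,p,R,w=500):
    r=least_squares(lambda x:np.r_[fk(x)[0]-p,w*(R*fk(x)[1].inv()).as_rotvec()],np.clip(q,LO+.2,HI-.2),bounds=(LO,HI))
    return r.x,np.abs(r.fun).max()
E
cat > goal.py <<'E'
from arm3 import *
from noz import *
np.set_printoptions(precision=1,suppress=True)
S=np.array([485.7,-51,115]);AZ=76
N=Ro.from_euler('z',AZ,degrees=True)*Ro.from_euler('y',32,degrees=True)
OFFS=np.array([-30,-1.7,40.6])
def goal(up=0): return S+N.apply(OFFS+[0,0,up])
if __name__=="__main__":
    s=env.state();q=s['qpos'];p0,R0,N0=noz(s)
    Rt=N*REL.inv();print('goal tool rot',Rt.as_euler('xyz',degrees=True),'hover60',goal(60),'seat',goal(0))
    x0=N0.as_matrix()[:,0];a0=np.degrees(np.arctan2(x0[1],x0[0]))%360
    for path in (AZ,AZ+360):
      q=s['qpos'].copy();dy=path-a0
      for k in np.linspace(0,1,13)[1:]:
        p=p0+(goal(60)-p0)*k;R=Ro.from_euler('z',dy*k,degrees=True)*R0
        q2,e=ik(q,p,R);print('%.2f'%k,q2,'err %.2f'%e,'maxdq %.1f'%np.abs(q2-q).max());q=q2
E
python3 arm3.py; python3 goal.py
```

```text
[137.27 593.39 -35.59 416.66  60.97 320.13] 11.1631035598744
goal tool rot [147.9  -3.9 -11.6] hover60 [494.1 -24.4 216.2] seat [486.4 -55.2 165.3]
0.08 [-11.2  37.   37.5  10.5  74.9 -10.7] err 0.00 maxdq 25.1
0.17 [-8.5 30.7 51.4  4.3 65.9  0.6] err 0.00 maxdq 13.8
0.25 [-5.3 26.2 61.6 -3.2 60.  14.5] err 0.00 maxdq 13.9
0.33 [ -1.7  22.8  69.8 -11.4  56.9  30.2] err 0.00 maxdq 15.7
0.42 [  2.1  20.3  76.7 -19.4  56.2  46.6] err 0.00 maxdq 16.4
0.50 [  5.8  18.5  82.4 -26.2  57.6  62.6] err 0.00 maxdq 16.0
0.58 [  9.2  17.3  87.2 -31.   60.3  77.3] err 0.00 maxdq 14.8
0.67 [ 12.3  16.6  91.2 -33.8  63.9  90.6] err 0.00 maxdq 13.3
0.75 [ 14.9  16.4  94.5 -34.8  67.7 102.7] err 0.00 maxdq 12.0
0.83 [ 16.9  16.3  97.4 -34.3  71.3 113.6] err 0.00 maxdq 11.0
0.92 [ 18.5  16.5 100.  -32.7  74.4 123.7] err 0.00 maxdq 10.1
1.00 [ 19.5  16.7 102.6 -30.2  76.8 133.2] err 0.00 maxdq 9.5
0.08 [-17.4  46.2  20.1  26.2  93.7 -40.6] err 0.00 maxdq 23.0
0.17 [-19.8  48.3  18.9  32.6 103.4 -59.7] err 0.00 maxdq 19.1
0.25 [-20.5  52.4  13.   35.8 115.9 -75.8] err 0.00 maxdq 16.1
0.33 [-19.5  54.1  12.3  34.8 125.3 -93.5] err 3.97 maxdq 17.7
0.42 [ -16.9   55.2   12.3   29.7  133.4 -112.6] err 3.92 maxdq 19.1
0.50 [ -13.1   53.8   17.2   19.5  137.  -135.2] err 0.00 maxdq 22.6
0.58 [  -7.5   56.3   12.3   14.3  144.4 -146.6] err 47.89 maxdq 11.3
0.67 [  -0.6   56.3   12.3   16.2  148.8 -146.6] err 152.04 maxdq 6.9
0.75 [   7.2   56.2   12.3   18.4  150.5 -146.6] err 253.34 maxdq 7.7
0.83 [  16.    56.    12.3   20.1  150.5 -146.6] err 350.08 maxdq 8.9
0.92 [  29.3   50.    22.4   16.9  150.5 -146.6] err 426.70 maxdq 13.3
1.00 [  33.5   25.1  148.2  -77.1   40.4 -146.6] err 200.41 maxdq 125.8
```

play_rows([
  [-36, 7, -5, -8.5, 1],
  [-36, 7, -5, -8.5, 1],
  [-36, 7, -5, -8.5, 1],
  [-36, 7, -10, -8.5, 1],
  [-36, 7, -10, -8.5, 1],
  [-36, 7, -10, -8.5, 1],
  [-36, 7, -10, -8.5, 1],
  [-36, 8, -15, -8.5, 1],
  [-36, 8, -15, -8.5, 1],
  [-36, 8, -15, -8.5, 1],
  [-36, 8, -15, -8.5, 1],
  [-36, 8, -15, -8.5, 1],
  [-35, 8, -15, -9, 1],
  [0, 0, 0, 0, 1],
])

```text
time_s: 17.18
ee_pos: [505.1, -25.4, 306.2]
ee_rot: [147.9, -4.4, -8.7]
force: [1.1, -0.2, -1.3]
gripper_width: 41.1
```

```bash
python3 noz.py;  python3 - <<'E'
from geo import *
s=env.grab_frame('side')[:,:,::-1];t=env.grab_frame('top')[:,:,::-1]
cv2.imwrite('pics/side3.png',s);cv2.imwrite('pics/top3.png',t)
crop(t,210,330,170,320,5,'pics/g1.png');crop(s,110,260,260,400,4,'pics/g2.png',.8)
E
```

```text
t 17.175 pos [505.1  -25.41 306.18] q [ 14.8   13.32  92.55 -31.    85.11 120.53]
nozzle x az 78.5  x elev(want -32) -32.0  y elev(want 0) -0.53
q5 axis [-0.36  0.79 -0.5 ] in nozzle frame [ 0.86  0.51 -0.04] w 41.0814900323183
```

View pics/g1.png

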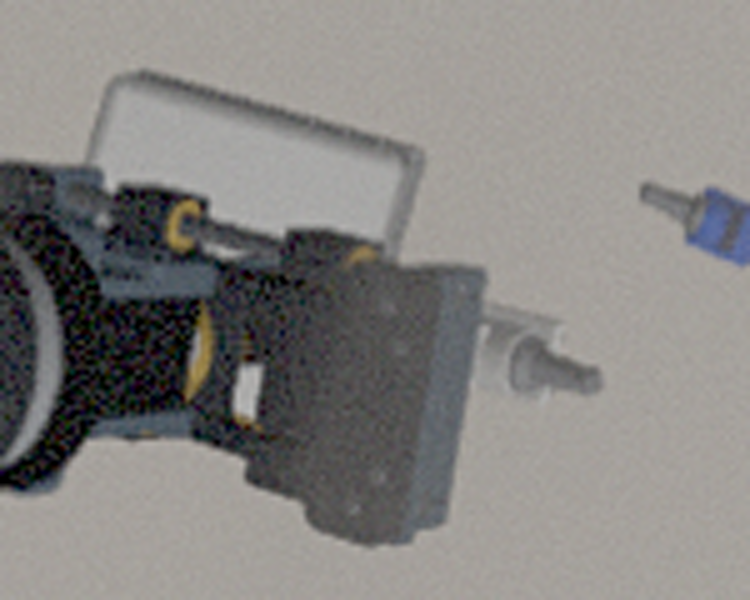

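View pics/g2.png

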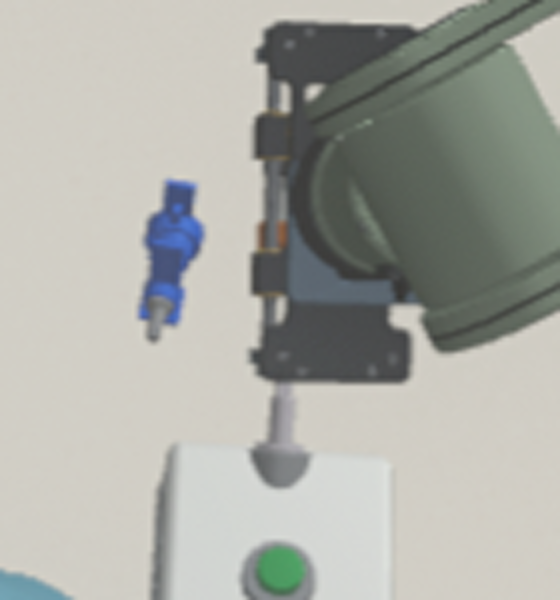

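```bash
python3 - <<'E'
from geo import *
t=cv2.imread('pics/top3.png');crop(t,260,300,255,300,16,'pics/g3.png',0.5)
E
```

```text
(no output)
```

View pics/g3.png

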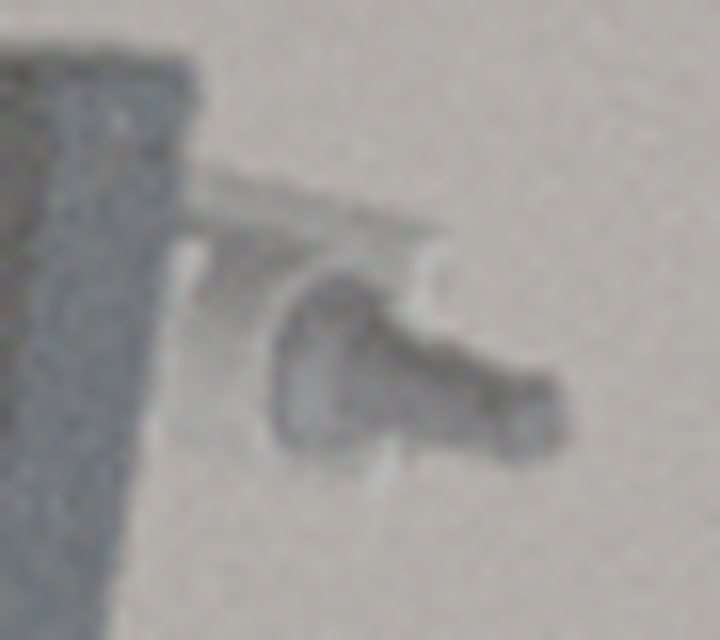

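```bash
python3 - <<'E'
from geo import *
from noz import *
np.set_printoptions(precision=2,suppress=True)
p=np.array([505.1,-25.41,306.18]);R=Ro.from_euler('xyz',[147.9,-4.4,-8.7],degrees=True);s=env.state();p,R,N=noz(s)
uv=[255+545/16-.47,260+418/16-.47]; ub=[255+320/16-.47,260+362/16-.47]
O=np.array([-30,-1.7,40.6])
for x,w in((-92,uv),(-68,ub)):
    X=p+N.apply(np.array([x,0,0])-O)
    u=proj('top',X)[0];J=np.array([(proj('top',X+N.apply(e))[0]-u) for e in np.eye(3)]).T
    print('pred',u,'seen',w,'J per mm',J.ravel(),'dx,dy mm (nozzle moved vs assumed)',np.linalg.solve(J[:,:2],np.array(w)-u))
print(N.as_matrix())
E
```

```text
pred [288.33 285.47] seen [288.5925, 285.655] J per mm [-0.5  -0.13 -0.3  -0.14  0.59 -0.01] dx,dy mm (nozzle moved vs assumed) [-0.57  0.18]
pred [276.52 282.12] seen [274.53, 282.155] J per mm [-0.48 -0.12 -0.31 -0.14  0.58 -0.02] dx,dy mm (nozzle moved vs assumed) [3.87 0.99]
[[ 0.17 -0.98  0.09]
 [ 0.83  0.19  0.52]
 [-0.53 -0.01  0.85]]
```

```bash
python3 - <<'E'
from geo import *
from noz import *
s=cv2.imread('pics/side1.png');crop(s,115,160,290,335,12,'pics/h1.png',.7)
p=np.array([478.04,-303.56,84.57]);R=Ro.from_euler('xyz',[-179.957,-4.383,-27.955],degrees=True)
for y in(-41,-54.5):
  for x in(-16,16):
    X=p+R.apply([x,y,14]);u=proj('side',X)[0];print(y,x,X,u,(u-[290,115]+.46)*12)
E
```

```text
-41 -16 [ 484.12 -260.36   69.42] [312.33 141.21] [273.54 320.06]
-41 16 [ 512.3  -275.31   71.86] [301.54 137.91] [144.03 280.45]
-54.5 -16 [ 490.44 -248.43   69.43] [311.07 144.89] [258.3  364.18]
-54.5 16 [ 518.63 -263.39   71.87] [300.23 141.57] [128.25 324.32]
```

View pics/h1.png

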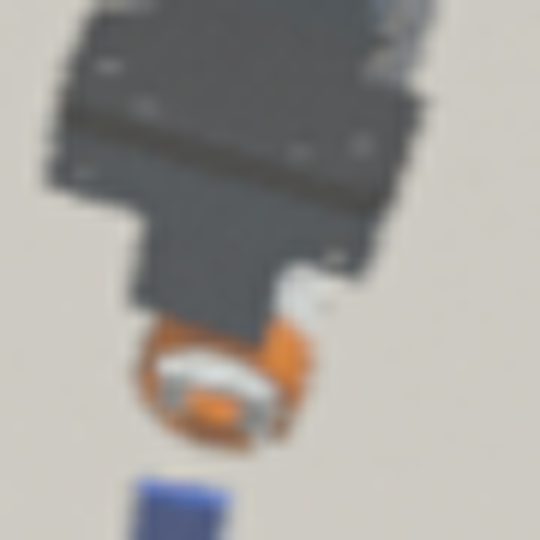

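play_rows([
  [-4, 1, -35, -2.5, 1],
  [-4, 0, -35, 0, 1],
  [-3, 0, -20, 0, 1],
  [-4, -15, -25, 0, 1],
  [0, 0, 0, 0, 1],
  [0, 0, 0, 0, 1],
])

```text
time_s: 18.02
ee_pos: [492.5, -40.1, 193.2]
ee_rot: [148.0, -4.8, -11.3]
force: [0.3, -0.2, -1.9]
gripper_width: 41.4
```

```bash
python3 noz.py;  python3 - <<'E'
from geo import *
from goal import *
S=np.array([485.7,-51,115]);s=env.state();p,R,N=noz(s);O=np.array([-30,-2.0,40.6])
sock=p-N.apply(O);NS=Ro.from_euler('z',76,degrees=True)*Ro.from_euler('y',32,degrees=True)
print('socket in spigot frame',NS.inv().apply(sock-S),'F',s['force'])
s=env.grab_frame('side')[:,:,::-1];t=env.grab_frame('top')[:,:,::-1]
cv2.imwrite('pics/side4.png',s);cv2.imwrite('pics/top4.png',t)
crop(t,210,330,170,320,5,'pics/i1.png');crop(s,130,260,280,400,5,'pics/i2.png',.8)
E
```

```text
t 18.025 pos [492.54 -40.07 193.23] q [ 13.38  17.54 104.   -32.5   72.09 130.04]
nozzle x az 75.7  x elev(want -32) -31.9  y elev(want 0) -0.83
q5 axis [-0.47  0.76 -0.46] in nozzle frame [ 0.77  0.64 -0.05] w 41.38213480171245
socket in spigot frame [-1.  -2.7 32.3] F [ 0.3 -0.2 -1.9]
```

View pics/i1.png

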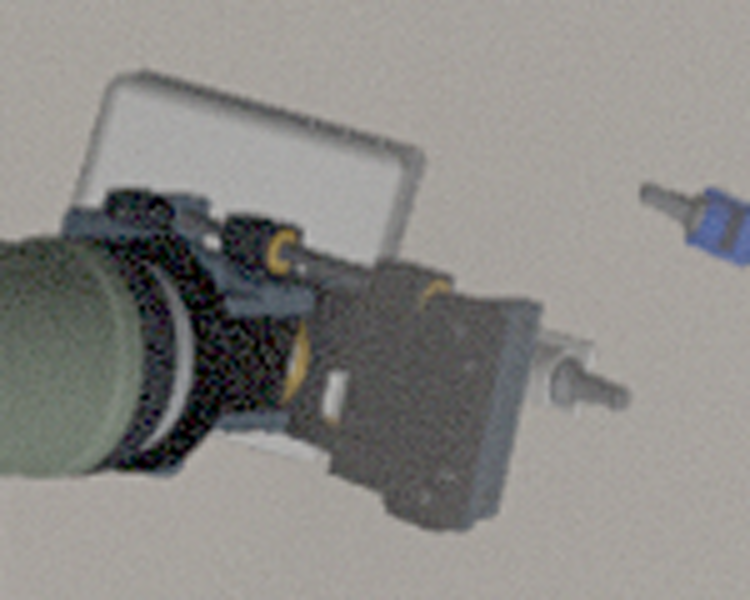

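View pics/i2.png

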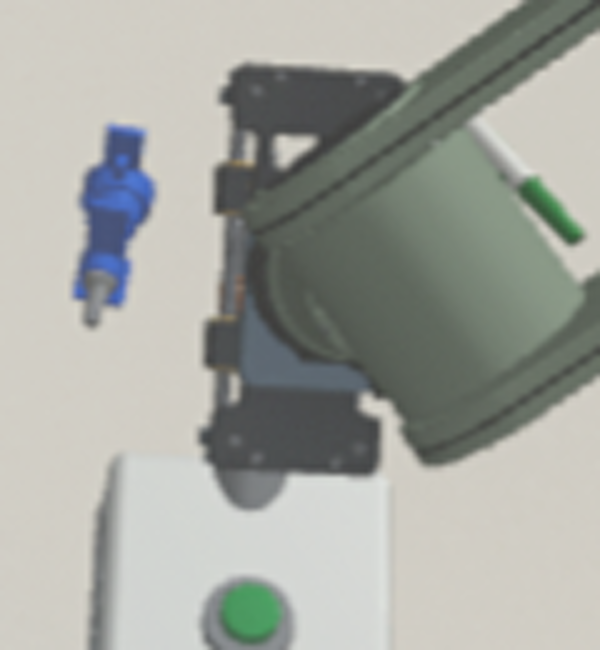

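```bash
python3 - <<'E'
from geo import *
from noz import *
t=cv2.imread('pics/top4.png');crop(t,265,305,265,310,16,'pics/i3.png',0.5)
np.set_printoptions(precision=2,suppress=True)
s=env.state();p,R,N=noz(s);O=np.array([-30,-2.0,40.6])
for x in(-91,-66):
    u=proj('top',p+N.apply(np.array([x,0,0])-O))[0];print(u,(u-[265,265]+.47)*16)
E
```

```text
[293.48 289.31] [463.16 396.49]
[282.9  285.75] [293.94 339.55]
```

View pics/i3.png

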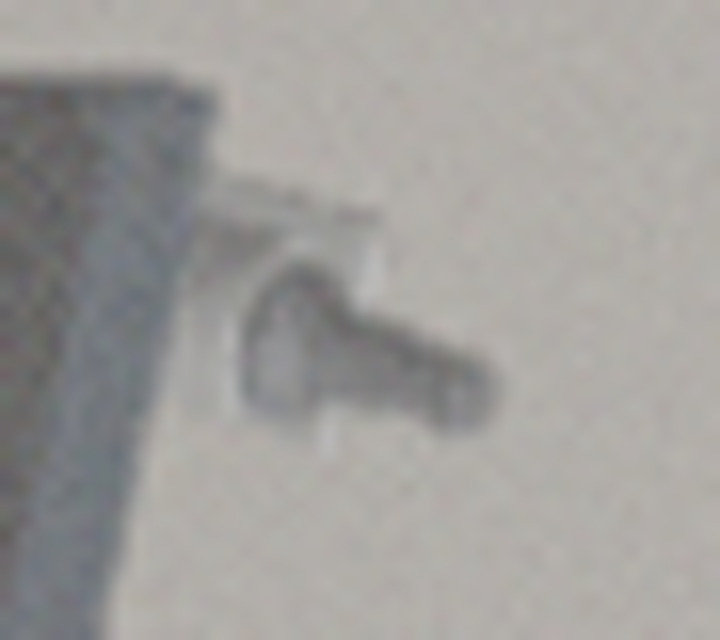

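play_rows([
  [-2.4, 1.5, -0.5, 0, 1],
  [-1.5, -6.2, -10.2, 0, 1],
  [0, 0, 0, 0, 1],
])

```text
time_s: 18.5
ee_pos: [486.3, -45.4, 180.4]
ee_rot: [147.8, -4.5, -11.3]
force: [0.1, -0.2, -2.0]
gripper_width: 40.9
```

```bash
cat > sock.py <<'E'
from noz import *
S=np.array([485.7,-51,115]);s=env.state();p,R,N=noz(s);O=np.array([-30,-2.0,40.6])
NS=Ro.from_euler('z',76,degrees=True)*Ro.from_euler('y',32,degrees=True)
print('t',s['time_s'],'socket in spigot frame',NS.inv().apply(p-N.apply(O)-S),'F world',s['force'],'F spig frame',NS.inv().apply(s['force']),'w',s['gripper_width'],'rotdiff deg',np.degrees((NS.inv()*N).as_rotvec()),'tau',s['torque'])
E
python3 sock.py
```

```text
t 18.5 socket in spigot frame [ 0.04  2.31 17.83] F world [ 0.06 -0.18 -2.02] F spig frame [ 0.94 -0.1  -1.8 ] w 40.90420678095238 rotdiff deg [-0.59  0.04 -0.1 ] tau [ 0.56 -0.01  0.01]
```

play_rows([
  [2.2, -0.5, 0, 0, 1],
  [0, 0, 0, 0, 1],
  [0, 0, 0, 0, 1],
])

```text
time_s: 18.88
ee_pos: [489.6, -45.4, 181.4]
ee_rot: [147.9, -4.6, -11.3]
force: [0.2, 0.2, -1.6]
gripper_width: 41.1
```

```bash
python3 sock.py; python3 sock.py
```

```text
t 18.875 socket in spigot frame [ 0.24 -0.99 19.05] F world [ 0.24  0.2  -1.58] F spig frame [ 1.05 -0.18 -1.2 ] w 41.097324117845844 rotdiff deg [-0.71 -0.02 -0.15] tau [ 0.57 -0.03 -0.03]
t 18.875 socket in spigot frame [ 0.24 -0.99 19.05] F world [ 0.24  0.2  -1.58] F spig frame [ 1.05 -0.18 -1.2 ] w 41.097324117845844 rotdiff deg [-0.71 -0.02 -0.15] tau [ 0.57 -0.03 -0.03]
```

play_rows([
  [-1.0, 0.2, 0, 0, 1],
  [-0.5, -2, -3.4, 0, 1],
  [-0.5, -2.1, -3.4, 0, 1],
  [0, 0, 0, 0, 1],
])

```text
time_s: 19.38
ee_pos: [487.1, -49.6, 174.1]
ee_rot: [147.9, -4.5, -11.3]
force: [-0.7, 0.2, -2.2]
gripper_width: 41.4
```

```bash
python3 sock.py
```

```text
t 19.375 socket in spigot frame [ 0.13  0.46 10.41] F world [-0.67  0.18 -2.21] F spig frame [ 1.18  0.7  -1.87] w 41.35752009023216 rotdiff deg [-0.65  0.01 -0.13] tau [ 0.58  0.01 -0.  ]
```

play_rows([
  [-0.4, -1.5, -2.5, 0, 1],
  [-0.4, -1.5, -2.5, 0, 1],
  [0, 0, 0, 0, 1],
])

```text
time_s: 19.75
ee_pos: [486.4, -52.5, 169.3]
ee_rot: [147.9, -4.6, -11.3]
force: [-0.3, 0.5, -1.7]
gripper_width: 41.2
```

```bash
python3 sock.py
```

```text
t 19.75 socket in spigot frame [0.17 0.37 4.74] F world [-0.28  0.54 -1.69] F spig frame [ 1.28  0.4  -1.2 ] w 41.15918213829793 rotdiff deg [-0.67 -0.   -0.14] tau [ 0.59 -0.04  0.  ]
```

play_rows([
  [-0.3, -1.3, -2.1, 0, 1],
  [-0.3, -1.2, -2, 0, 1],
  [0, 0, 0, 0, 1],
])

```text
time_s: 20.12
ee_pos: [486.0, -54.9, 165.4]
ee_rot: [147.9, -4.6, -11.3]
force: [-0.4, 0.5, -1.6]
gripper_width: 41.5
```

```bash
python3 sock.py
```

```text
t 20.125 socket in spigot frame [0.19 0.18 0.15] F world [-0.41  0.54 -1.59] F spig frame [ 1.21  0.53 -1.13] w 41.53814464176427 rotdiff deg [-0.7  -0.02 -0.15] tau [ 0.52 -0.04  0.02]
```

play_rows([
  [-0.2, -0.8, -1.3, 0, 1],
  [0, 0, 0, 0, 1],
])

```text
time_s: 20.38
ee_pos: [486.1, -55.2, 165.1]
ee_rot: [147.9, -4.7, -11.3]
force: [-1.9, 4.3, 5.1]
gripper_width: 41.0
```

```bash
python3 sock.py
```

```text
t 20.375 socket in spigot frame [ 0.16 -0.07 -0.16] F world [-1.88  4.26  5.1 ] F spig frame [0.41 2.86 6.27] w 41.041067697652664 rotdiff deg [-0.75 -0.07 -0.21] tau [ 0.7   0.38 -0.19]
```

play_rows([
  [0, 0, 0, 0, 1],
  [0, 0, 0, 0, 0],
  [0, 0, 0, 0, 0],
  [0, 0, 0, 0, 0],
  [0, 0, 0, 0, 0],
  [0, 0, 0, 0, 0],
])

```text
time_s: 21.12
ee_pos: [485.5, -56.1, 164.0]
ee_rot: [147.8, -4.6, -11.3]
force: [-0.2, -0.7, -0.1]
gripper_width: 89.1
```

```bash
python3 sock.py;python3 - <<'E'
from geo import *
s=env.grab_frame('side')[:,:,::-1];t=env.grab_frame('top')[:,:,::-1]
cv2.imwrite('pics/side5.png',s);cv2.imwrite('pics/top5.png',t)
crop(t,210,330,170,320,5,'pics/j1.png',.5)
E
```

```text
t 21.125 socket in spigot frame [-0.22  0.39 -1.68] F world [-0.23 -0.75 -0.1 ] F spig frame [-0.61  0.04 -0.5 ] w 89.07276803852318 rotdiff deg [-0.67  0.04 -0.14] tau [ 0.34  0.02 -0.03]
```

View pics/j1.png

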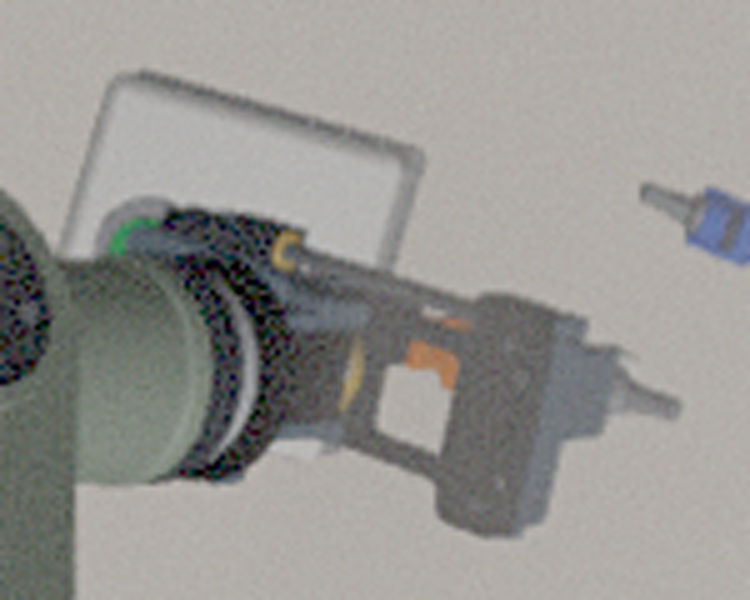

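play_rows([
  [1.1, 4.6, 7.6, 0, 0],
  [2.2, 9.3, 15.3, 0, 0],
  [2.5, 10.3, 17, 0, 0],
  [3.8, 15.5, 25.4, 0, 0],
  [0, 0, 40, 0, 0],
  [0, 0, 40, 0, 0],
])

```text
time_s: 21.98
ee_pos: [495.4, -15.6, 311.0]
ee_rot: [147.9, -4.6, -11.3]
force: [0.5, -0.5, 0.8]
gripper_width: 91.0
```

```bash
python3 sock.py;python3 - <<'E'
from geo import *
s=env.grab_frame('side')[:,:,::-1];t=env.grab_frame('top')[:,:,::-1]
cv2.imwrite('pics/side6.png',s);cv2.imwrite('pics/top6.png',t)
crop(t,230,330,200,320,6,'pics/k1.png',.5);crop(s,130,260,280,400,5,'pics/k2.png',.8)
E
```

```text
t 21.975 socket in spigot frame [-42.7    0.62 145.06] F world [ 0.5  -0.46  0.82] F spig frame [-0.72 -0.6   0.52] w 91.03962876220318 rotdiff deg [-0.72 -0.02 -0.11] tau [ 0.37  0.02 -0.02]
```

View pics/k1.png

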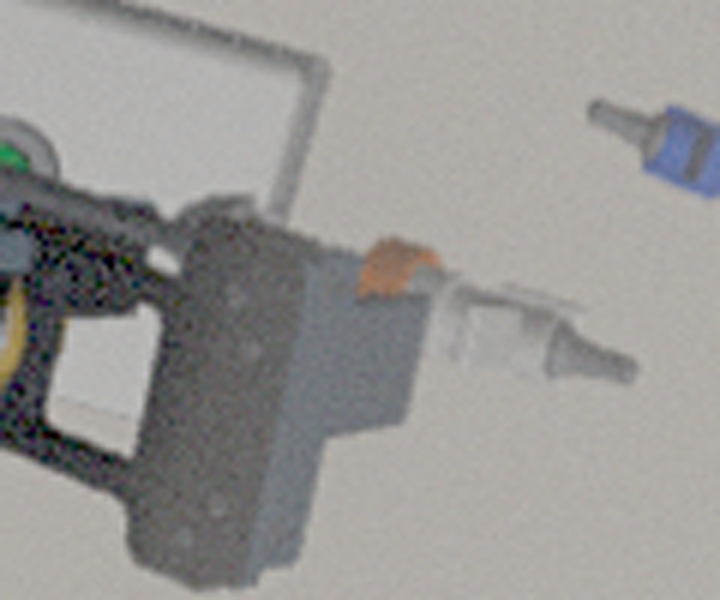

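View pics/k2.png

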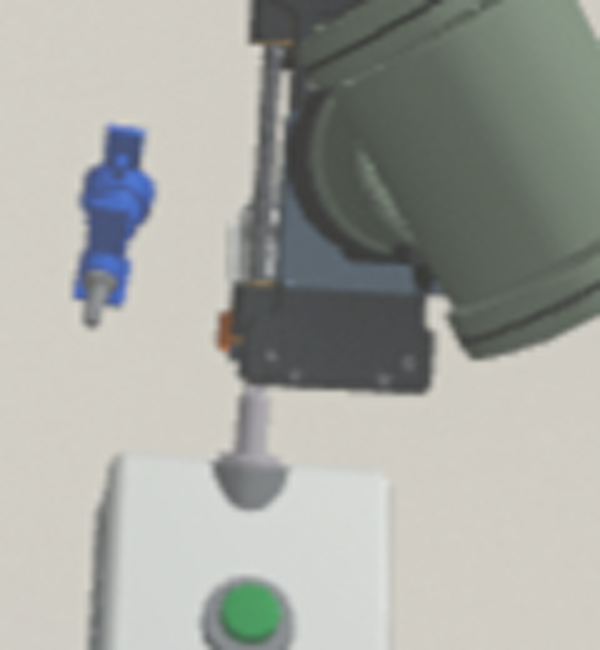

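play_rows([
  [2, 9, 0, 10.5, 0.5],
  [2, 9, 0, 10.5, 1],
  [2, 9, 0, 10.5, 1],
  [2, 9, 0, 10.5, 1],
  [2, 9, 0, 10.5, 1],
  [2, 9, 0, 10.5, 1],
  [2, 9, -5, 10.5, 1],
  [2, 9, -5, 10.5, 1],
  [2, 9, -10, 10.5, 1],
  [2, 9, -10, 10.5, 1],
  [2, 9, -10, 10, 1],
  [0, 0, 0, 0, 1],
])

```text
time_s: 23.58
ee_pos: [513.6, 76.2, 273.3]
ee_rot: [148.9, -4.6, 95.6]
force: [-1.0, 0.4, -0.6]
gripper_width: 0.7
```

```bash
python3 st.py;python3 - <<'E'
from geo import *
s=env.grab_frame('side')[:,:,::-1];t=env.grab_frame('top')[:,:,::-1]
cv2.imwrite('pics/side7.png',s);cv2.imwrite('pics/top7.png',t)
crop(t,210,330,160,310,5,'pics/l1.png',.5);crop(s,130,260,280,400,5,'pics/l2.png',.8)
E
```

```text
t 23.575 q [  4.301  -2.231 114.887   7.811  36.465  -4.976] pos [513.576  76.213 273.34 ] rot [148.868  -4.648  95.568]
tooldir [ 0.508  0.119 -0.853] tilt 31.442514927013 az 13.209177763839966 tool y az 2.765495024120681 elev tooly 31.018176913328038 elev toolx 4.648133802344229 arm az 8.440877821144406 w 0.6876889120936461 F [-1.008  0.394 -0.578]
```

View pics/l1.png

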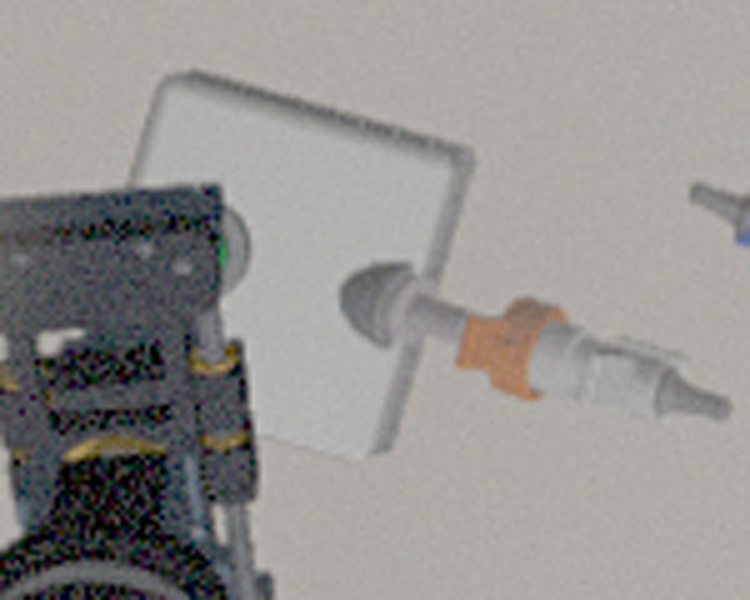

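View pics/l2.png

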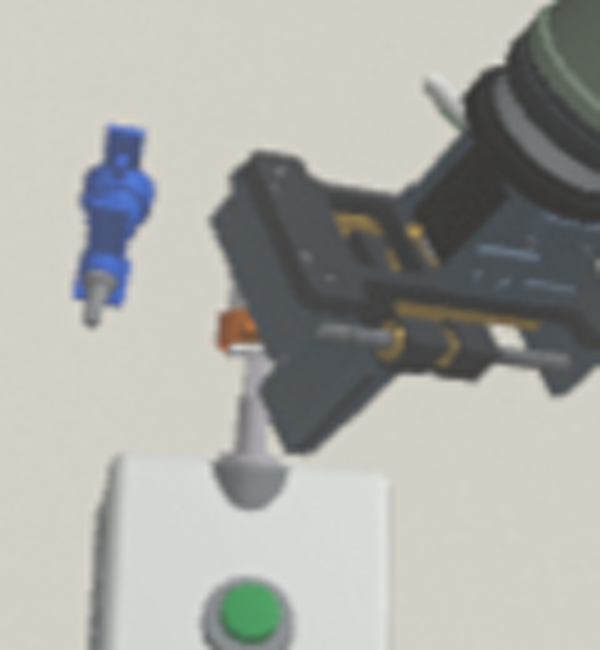

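play_rows([
  [6, 4, -40, 0, 1],
  [7, 5, -40, 0, 1],
  [0, 0, -40, 0, 1],
  [0, 0, -20, 0, 1],
  [0, 0, 0, 0, 1],
])

```text
time_s: 24.3
ee_pos: [526.1, 86.6, 133.0]
ee_rot: [148.9, -4.6, 95.8]
force: [0.6, 1.1, 0.5]
gripper_width: 0.7
```

```bash
python3 st.py;python3 - <<'E'
from geo import *
s=env.grab_frame('side')[:,:,::-1];cv2.imwrite('pics/side8.png',s)
crop(s,190,290,290,410,6,'pics/m2.png',.8)
E
```

```text
t 24.3 q [  5.695   9.137 126.757  17.361  13.542 -14.578] pos [526.141  86.611 133.04 ] rot [148.919  -4.632  95.773]
tooldir [ 0.507  0.121 -0.854] tilt 31.390370590508436 az 13.403758152002984 tool y az 2.9860245416940128 elev tooly 30.96854209179585 elev toolx 4.6321839188572085 arm az 9.347937756241528 w 0.7483677896979856 F [0.634 1.082 0.531]
```

View pics/m2.png

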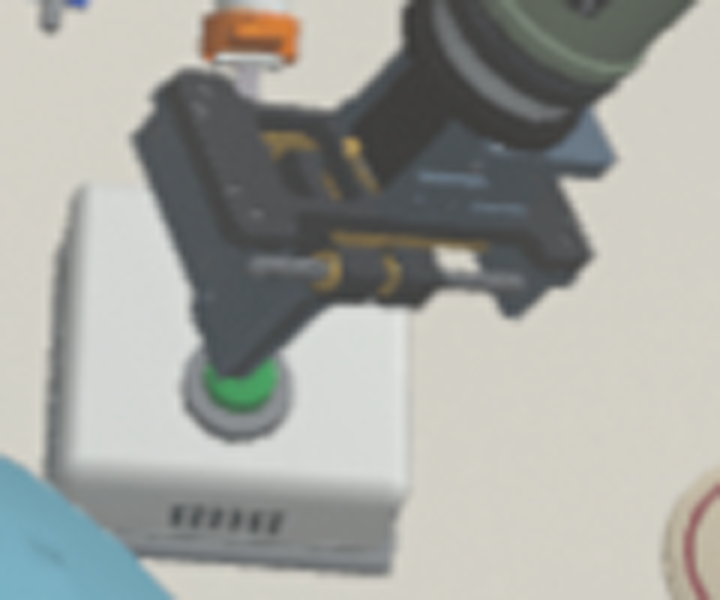

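play_rows([
  [0, 0, -5, 0, 1],
  [0, 0, -4, 0, 1],
  [0, 0, 0, 0, 1],
])

```text
time_s: 24.72
ee_pos: [527.1, 86.1, 125.6]
ee_rot: [148.7, -4.6, 95.8]
force: [-0.0, 0.8, 0.6]
gripper_width: 0.6
```

play_rows([
  [0, 0, -4, 0, 1],
  [0, 0, 0, 0, 1],
])

```text
time_s: 24.98
ee_pos: [527.7, 86.0, 121.9]
ee_rot: [148.6, -4.6, 95.8]
force: [-0.2, 0.7, 2.0]
gripper_width: 0.6
```

play_rows([
  [0, 0, -3, 0, 1],
  [0, 0, 0, 0, 1],
])

```text
time_s: 25.22
ee_pos: [527.7, 86.0, 118.9]
ee_rot: [148.6, -4.6, 95.8]
force: [0.5, -0.2, 3.2]
gripper_width: 0.6
```

play_rows([
  [0, 0, -3, 0, 1],
  [0, 0, 0, 0, 1],
])

```text
time_s: 25.48
ee_pos: [527.9, 86.0, 116.6]
ee_rot: [148.6, -4.6, 95.8]
force: [-3.5, 0.3, 9.3]
gripper_width: 0.6
```

play_rows([
  [0, 0, -1, 0, 1],
  [0, 0, 0, 0, 1],
])

```text
time_s: 25.72
ee_pos: [528.0, 86.1, 116.3]
ee_rot: [148.5, -4.6, 95.8]
force: [-6.4, -0.6, 15.3]
gripper_width: 0.2
```

```bash
python3 - <<'E'
from geo import *
s=env.grab_frame('side')[:,:,::-1];cv2.imwrite('pics/side9.png',s)
t=env.grab_frame('top')[:,:,::-1];cv2.imwrite('pics/top9.png',t)
crop(s,190,290,290,410,6,'pics/n2.png',.8)
E
```

```text
(no output)
```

View pics/n2.png

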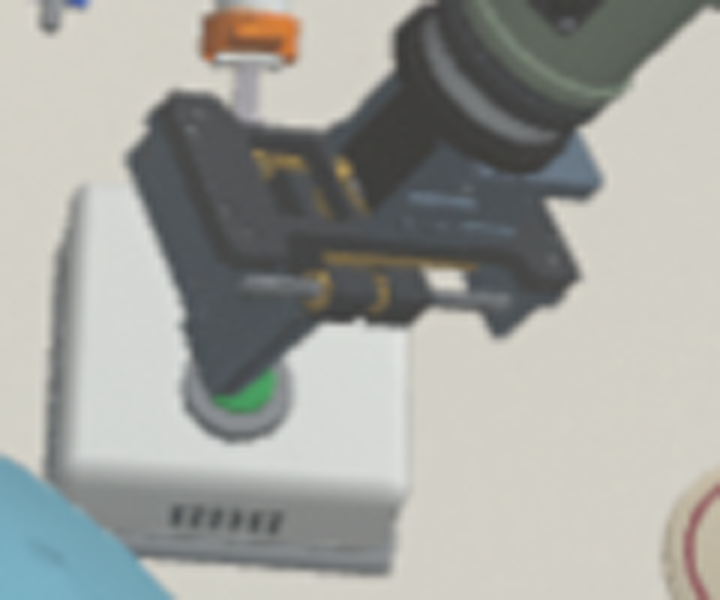

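```bash
python3 - <<'E'
from geo import *
from noz import *
s=env.state();p,R,_=noz(s);print(p,s['force'])
for x in(-16,16):
    for y in (-13.5,-9,0,13.5):
        X=p+R.apply([x,y,14]);print(x,y,X,(proj('side',X)[0]-[290,190]+.42)*6)
t=cv2.imread('pics/top9.png');crop(t,210,330,160,310,5,'pics/n1.png',.5)
E
```

```text
[527.97  86.08 116.31] [-6.6  -0.42 16.09]
-16 -13.5 [525.26  71.3   96.1 ] [220.08 326.37]
-16 -9 [529.09  71.5   98.45] [211.62 325.85]
-16 0 [536.77  71.9  103.14] [194.6 324.8]
-16 13.5 [548.27  72.51 110.17] [168.81 323.21]
16 -13.5 [522.03 103.04  98.66] [246.74 392.41]
16 -9 [525.87 103.24 101.01] [238.21 392.01]
16 0 [533.54 103.64 105.7 ] [221.05 391.22]
16 13.5 [545.05 104.24 112.73] [195.04 390.01]
```

View pics/n1.png

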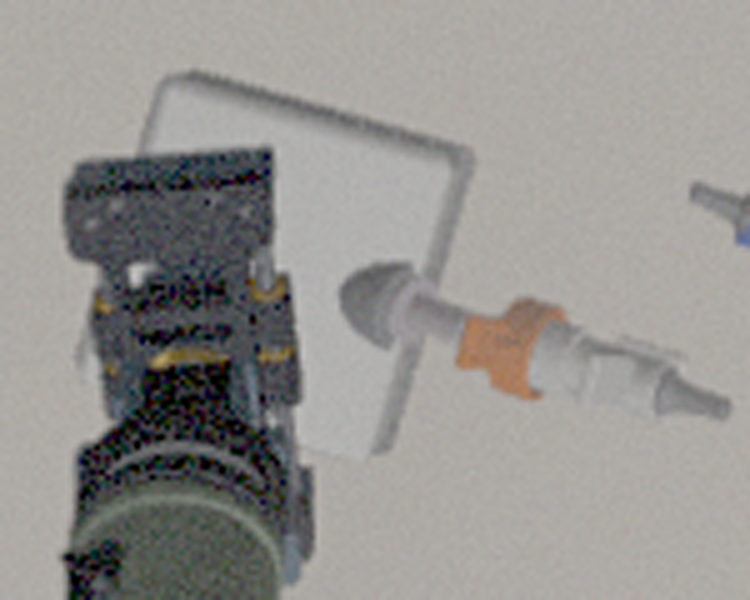

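The lowest fingertip corner sits at y≈71, off the button's edge, so it may have stopped on the bezel instead. I'll press again with that corner over the button itself.

play_rows([
  [0, 0, 6, 0, 1],
  [0, 0, 6, 0, 1],
  [-1, 14, 0, 0, 1],
  [0, 0, 0, 0, 1],
])

```text
time_s: 26.32
ee_pos: [525.2, 100.5, 125.7]
ee_rot: [148.8, -4.6, 95.9]
force: [-0.6, -0.3, -0.6]
gripper_width: 0.6
```

play_rows([
  [0, 0, -5, 0, 1],
  [0, 0, 0, 0, 1],
])

```text
time_s: 26.58
ee_pos: [526.0, 99.9, 121.1]
ee_rot: [148.8, -4.6, 95.8]
force: [-0.9, 1.7, 3.2]
gripper_width: 0.1
```

play_rows([
  [0, 0, -4, 0, 1],
  [0, 0, 0, 0, 1],
])

```text
time_s: 26.82
ee_pos: [526.3, 99.9, 117.8]
ee_rot: [148.7, -4.6, 95.8]
force: [-3.0, 0.5, 6.8]
gripper_width: 0.4
```

play_rows([
  [0, 0, -2, 0, 1],
  [0, 0, 0, 0, 1],
])

```text
time_s: 27.08
ee_pos: [526.5, 100.0, 117.2]
ee_rot: [148.5, -4.6, 95.8]
force: [-10.7, -1.0, 17.3]
gripper_width: 0.2
```

play_rows([
  [0, 0, 8, 0, 1],
  [0, 0, 20, 0, 1],
  [-10, 0, 40, 0, 1],
  [-30, 0, 50, 0, 1],
  [-40, 0, 40, 0, 1],
  [-40, 0, 30, 0, 1],
  [-40, 0, 0, 0, 1],
  [0, 0, 0, 0, 1],
  [0, 0, 0, 0, 1],
])

```text
time_s: 28.2
ee_pos: [366.5, 100.0, 303.3]
ee_rot: [148.7, -4.6, 95.8]
force: [0.3, -0.5, -0.6]
gripper_width: 0.3
```

```bash
python3 st.py; python3 - <<'E'
from geo import *
from noz import *
s=env.grab_frame('side')[:,:,::-1];t=env.grab_frame('top')[:,:,::-1]
cv2.imwrite('pics/side10.png',s);cv2.imwrite('pics/top10.png',t)
crop(t,210,310,170,310,5,'pics/o1.png',.5);crop(s,145,285,280,400,4,'pics/o2.png',.8)
S=np.array([485.7,-52.4,115]);N=Ro.from_euler('z',76,degrees=True)*Ro.from_euler('y',32,degrees=True)
for x in((-91,0,0),(0,0,0)): print(x,(proj('top',S+N.apply(x))[0]-[170,210]+.4)*5)
E
```

```text
t 28.2 q [ 13.708 -18.48  122.338  -0.3    44.548   9.35 ] pos [366.497 100.02  303.251] rot [148.707  -4.594  95.8  ]
tooldir [ 0.51   0.121 -0.852] tilt 31.594353017664176 az 13.30665949207254 tool y az 3.0126357210546 elev tooly 31.180980759631225 elev toolx 4.59409577839229 arm az 15.264791381869406 w 0.3168804007758359 F [ 0.253 -0.503 -0.589]
(-91, 0, 0) [659.06 407.53]
(0, 0, 0) [477.97 347.58]
```

View pics/o1.png

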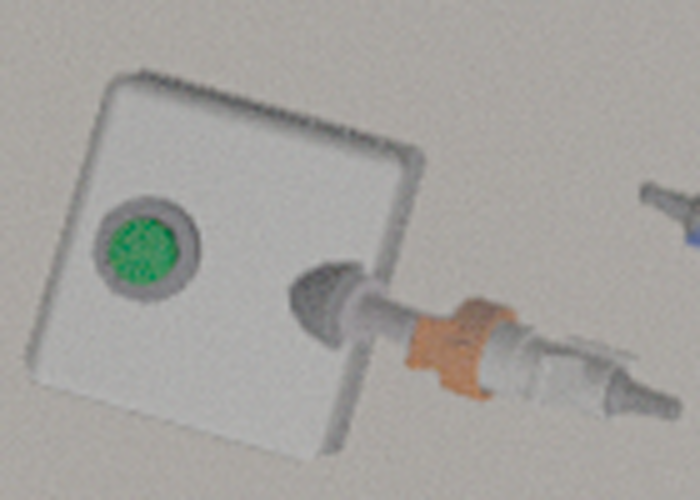

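View pics/side10.png

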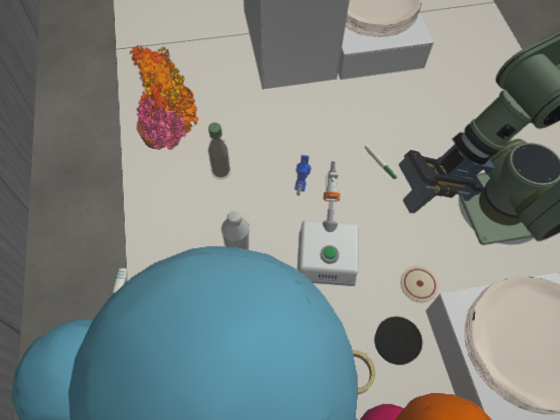

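View pics/o2.png

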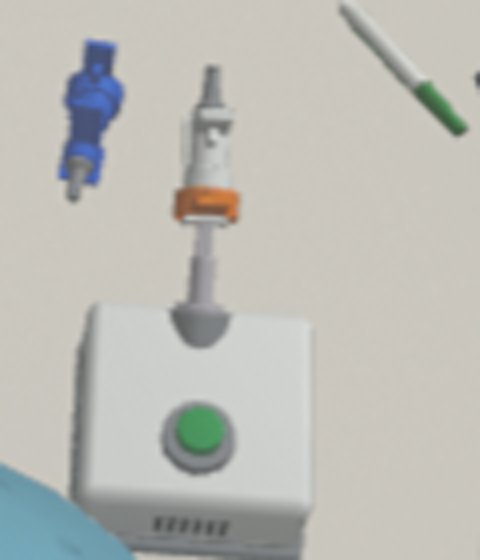

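```bash
python3 - <<'E'
from geo import *
from noz import *
t=cv2.imread('pics/top10.png');crop(t,260,305,245,315,11,'pics/q1.png',.5)
s=cv2.imread('pics/side10.png');crop(s,155,205,310,355,12,'pics/q2.png',.8)
for n,S,o,f in(('top',[485.7,-52.4,115],[245,260],11),('side',[486.1,-49.1,115],[310,155],12)):
  for el in(32,24,18):
    N=Ro.from_euler('z',76,degrees=True)*Ro.from_euler('y',el,degrees=True)
    print(n,el,[((proj(n,np.array(S)+N.apply(x))[0]-o+.46)*f).round() for x in((-91,0,0),(0,0,0),(-48,0,52),(6,0,52))])
E
```

```text
top 32 [array([626., 347.]), array([227., 215.]), array([283., 266.]), array([ 47., 186.])]
top 24 [array([654., 349.]), array([227., 215.]), array([335., 278.]), array([ 77., 196.])]
top 18 [array([669., 349.]), array([227., 215.]), array([373., 287.]), array([102., 204.])]
side 32 [array([283.,  72.]), array([257., 500.]), array([293., 270.]), array([277., 535.])]
side 24 [array([278.,  79.]), array([257., 500.]), array([292., 238.]), array([279., 499.])]
side 18 [array([273.,  89.]), array([257., 500.]), array([291., 217.]), array([281., 472.])]
```

View pics/q1.png

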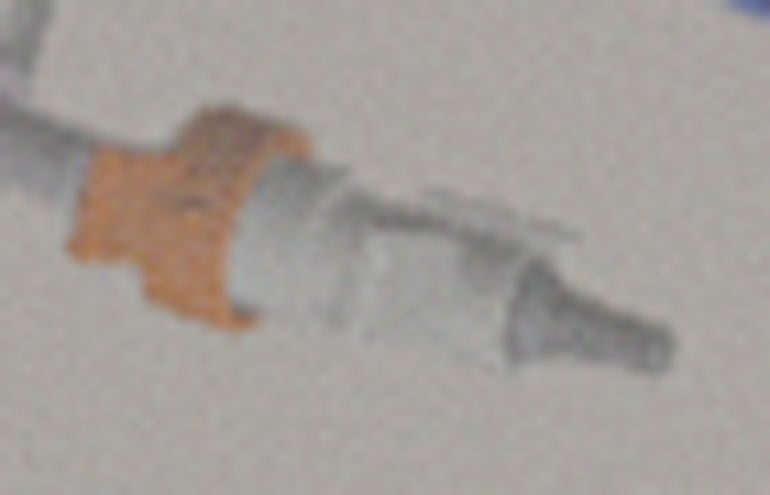

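View pics/q2.png

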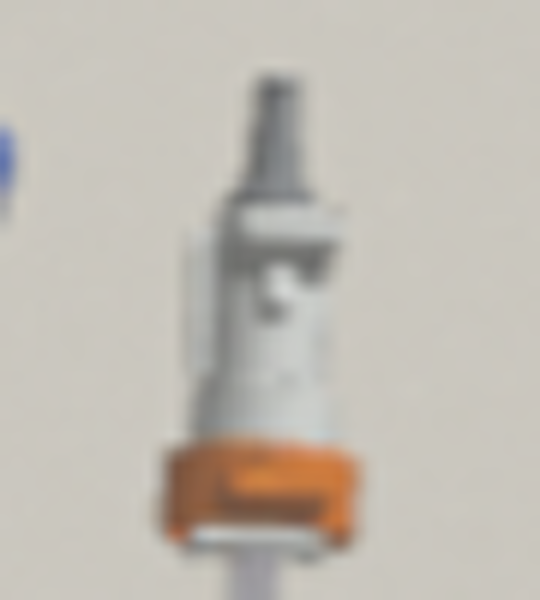

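```bash
python3 - <<'E'
import cv2,numpy as np
from workcell import env
a=cv2.imread('pics/top0.png').astype(int);b=cv2.imread('pics/top10.png').astype(int)
d=np.abs(a-b).max(2)
for n,(r0,r1,c0,c1) in dict(bottle=(135,185,335,385),shaker=(140,190,225,270),jigger=(170,200,175,210),button=(245,275,180,215)).items(): print(n,(cv2.blur(d[r0:r1,c0:c1].astype(np.uint8),(3,3))>30).sum())
print(env.job_done())
E
```

```text
bottle 0
shaker 0
jigger 0
button 0
the job is handed in; nothing more can be done
None
```

The white nozzle is locked on the inflator's spigot, the start button has been pressed and is up again, and I've handed the job in. `job_done` gave no verdict.

- **Tilt:** The moves only allow a turn about the vertical, so I tilted the tool by pushing it against its reach limit. That leaned the held nozzle nose-down by 32° to match the spigot. My first pushes tilted the wrong way and cost a few seconds.
- **Fitting:** I gripped the tabs at 30 N (41 mm apart, so the sleeve was back). The socket went down with no side contact until its roof met the spigot head, at about 7 N and the height I expected. I then let go.
- **Button:** I pressed it twice, because the first press may have landed partly on the rim. Both presses ended at a hard stop (over 15 N) after roughly 5–6 mm, against 6 mm of full travel.

**Last checks:**
- **Sleeve:** the tabs are about as far apart as before the squeeze, so the sleeve is fully forward to within 1–2 mm.
- **Button and bystanders:** the top view of the button, bottle, shaker and jigger shows no change from the start.
- **Arm:** it is clear of everything and reads no contact force. The clock was at about 28.3 s of the 45 allowed.

**Thin margin:** after release the nozzle's tail drooped within the socket's play. Both cameras put it about 11–12° (0.20 rad) off the spigot's axis, give or take 2°. The limit is 0.25 rad (14.3°), and by my estimate the play allows no more than about 13°.

The two cameras also disagreed by about 3 mm along y. I used the middle value, and the contact height agreed with it.

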